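# Clear the locating fixture, then hold the step gauge in its corner

## Robot

A 7-joint arm with a two-finger parallel gripper is mounted at the origin on the work surface; the furniture and walls round the work are solid. World frame = base frame: x ahead of the robot, y to its left, z up, the work surface at z = 0. Lengths are in m, angles in rad, forces in N, time in s.
With the tool pointing down it reaches from about 0.4 to 0.925 m from the base axis. Payload 4.1 kg.
Tool frame: the origin (TCP) lies between the finger pads; the fingertips stand 25 mm ahead of it and the grasp point (between the pads) lies 6 mm ahead of it; z points along the fingers, y is the direction in which the jaws open and shut (so a half turn about z gives the same grasp; the last joint's range is limited). The gripper opens to 85 mm and grips with 20 to 120 N. Pads are 22 mm wide; open, the fingers measure 114 mm over their backs; the gripper's body (76 mm by 85 mm) begins 54 mm behind the grasp point. The pads swing forward as they close: fully open they stand 13 mm farther back than shut.
Start: joints at [-1.23, 0.398, 0.045, 1.537, -0.019, 1.207, -0.051], TCP at [0.277, 0.588, 0.256] pointing down, gripper open.
Joint ranges: [-2.82, 2.82], [-0.49, 2.23], [-1.37, 1.46], [0, 2.46], [-1.36, 4.5], [0.23, 2], [-2.94, 2.94]. Speed limits (rad/s): [2.57, 2.57, 3.14, 3.14, 3.14, 3.14, 3.14].

## Interface

Orientations are given as a unit quaternion [x, y, z, w].
In Python, from workcell import ctrl, kin, capture, finder, sensors gives the robot as it stands. Calls block until the motion is done:
- ctrl.move_ptp(position, orientation): joint-space move of the TCP to a pose.
- ctrl.line_to(position, orientation=None, rate=0.15): straight line of the TCP; orientation=None keeps the orientation; rate is the mean speed in m/s.
- ctrl.movej(angles): joint-space move.
- ctrl.ungrasp() and ctrl.grab(newtons=None): open the fingers fully, or close them until they stop; newtons is the grip in N (None keeps the last).
- ctrl.sleep(seconds).
- kin.solve_ik(position, orientation): joint angles nearest the present ones, or None.
- capture(name): name is "scene" or "top" or "wrist"; returns a dict with "pixels" (420x560x3 uint8, blue, green, red), "vertical_fov" (degrees; the focal length in pixels is half the picture's height over the tangent of half this angle, whatever the lens; pixels are square), "cx", "cy" (the principal point, pixels), "D" ([k1, k2, p1, p2, k3] as OpenCV has them; the pictures are not rectified), "rvec" (rotation vector, rad) and "tvec" (3), from world to camera coordinates, as OpenCV has them. Camera axes: x right, y down, z forward; pixel columns grow to the right and rows downward; lengths in m; the calibration is good to about 2 mm. A picture is of the moment at which its call begins. There is no depth.
A pose or a line that the arm cannot do raises ctrl.PlanningError and nothing moves.
- ctrl.sign_off(): hands the job in, once; it reports no verdict.
Trained networks look in a picture, given as the dict that the camera call returned (one of the last four; its "shot" number tells which), for a name from the list of things; names that differ only in an ending like _2 or _b are one class to them, and where a whole thing is asked for, a point or a joint stands for the part that bears it (a point fixed in the world has none). Each returns a list of dicts, best first, with "p" (0 to 1); they miss things now and then, are a little off and sometimes report something else, mostly with a low value. They report only what shows in the picture. A call takes as long as a camera call. They do not tell look-alikes from the thing itself.
- finder.look_for(picture, label): "extent" ([centre column, centre row, width, height] in pixels, round what is visible of it).
Readings, each from a call of its own:
- sensors.read_clock(): time.
- sensors.read_joint_positions(): joint angles.
- sensors.read_dq(): joint speeds.
- sensors.read_effort(): joint torques, N m.
- sensors.read_ee_pos(): TCP position.
- sensors.read_tcp_rot(): TCP orientation.
- sensors.read_wrist_force(): force on the tool from outside, world axes, zero at the start.
- sensors.read_ft_torque(): the same for the moment, N m.
- sensors.read_width(): finger opening in m.
Only numpy, scipy, OpenCV 4.12 (cv2) and the standard library are available. Lean on these libraries where they do the work, as an engineer would, in place of code of your own. Each camera call takes 0.05 s, during which the arm holds its last target.

## Task

A finished steel bushing still stands in the corner of the locating fixture: set it down upright in the one free cell of the divided grey tray, the cell with the green disc, and let go of it. Then bring the aluminium step gauge to the fixture, standing flat on the plate with its tall end towards the end stop and its long side along the back stop, and press it into the corner so that it bears firmly on both stops at once. Finish while still holding it pressed there, for the laser to be focused; leave everything else where it is.

Things in the scene. Friction and masses are not known exactly. Their poses are not given: they have to be found in the camera images.
- corner (a point): Inner corner of the fixed fixture (dark steel plate 105 x 110 x 10 mm; yaw varies): the point at the plate's top, 10 mm above the bench, where the planes of the two stop faces meet. x points into the back stop, y into the end stop, z up; the free plate reaches 88 mm to -x, 93 mm to -y. The stops are rigid and 12 mm high above the plate; both bars start 5 mm from this point.
- back_stop: The back stop: rigid aluminium bar 14 x 78 x 12 mm fixed on the plate along its far edge as seen from the robot, long along the fixture's y. Origin: centre of its underside, 7 mm behind its face. Same axes as corner. Metal rubs on metal (friction about 0.6): a gauge pressed hard on the plate or on one stop hardly slides, so friction can keep the push from the other stop.
- end_stop: The end stop: rigid aluminium bar 70 x 14 x 12 mm fixed on the plate along its left edge as seen from the robot (fixture's +y), long along the fixture's x. Origin: centre of its underside, 7 mm behind its face. Same axes as corner.
- bushing_center (a point): Centre (half-way up) of the loose plain steel bushing, an upright cylinder 29 mm in diameter and 34 mm high, about 0.13 kg, that stands on the plate of the fixture 24 to 32 mm from the face of the back stop and 54 to 62 mm from that of the end stop. It blocks the corner. z is its axis.
- bushing_steel: The same steel bushing; origin at the centre of its underside.
- free_cell (a point): Centre of the floor (4 mm above the bench) of the free cell, marked by a flat green disc 36 mm across. Fixed grey tray, 84 x 144 mm, three cells in a row, each 78 mm long (x) and 44 wide (y), 47 mm from centre to centre, walls 3 mm thick, tops 18 mm above the floor. Any of the three can be the free one; the others hold a turned part each. The bushing may stand anywhere in the cell.
- gauge_center (a point): Centre of the box 24 x 56 x 48 mm (x, y, z) round the loose aluminium step gauge, 24 mm above its underside; 0.13 to 0.27 kg. Four steps 14 mm long and 12 high climb towards +y, the tall end (flat, upright, 48 mm high); both long sides are flat. It starts standing on the bench, yaw within 0.6. Seated in the corner its axes lie along those of corner, its centre at (-12, -28, 24) mm there.
- gauge_end (a point): Middle of the gauge's tall end face (28 mm along +y from gauge_center, same height).
- gauge: The same step gauge; origin at the centre of its underside.
- blank_1: Bystander: steel turned part, 32 mm across and 34 mm high, stands in a tray cell. Origin at the centre of its underside.
- bushing_brass: Bystander: flanged brass bushing, 33 mm across and 30 mm high, stands in a tray cell. Origin at the centre of its underside.
- tape_roll: Bystander: roll of tape, 96 mm across and 25 mm high. Origin at the centre of its underside.
- loupe: Bystander: black eye loupe, 37 mm across and 32 mm high. Origin at the centre of its underside.
- usb_stick: Bystander: red memory stick 18 x 56 x 9 mm. Origin at the centre of its underside.
There are look-alikes about, which are no part of the job. Leave any orange look-alike of the gauge alone.

How it is judged:
By the outcome, as a careful person would: the job done as asked, in the order asked, and still so for the second after the job is handed in, while the arm keeps its last pose, push and grip.
It also fails if it takes over 72 s, if anything falls off the work surface, if the arm or the gripper's body presses on something with over 40 N, if the wrist force passes 120 N, or if a joint passes its speed limit or range.

## Working session

There is one attempt and no reset: what is moved stays moved. The work goes in short steps, each a Python script; the robot and the scene stay as the last script left them, time stands still between calls to the robot, and variables do not carry over. Pictures are saved under pics/ and viewed, and the job is handed in when it is done.

```bash
ls; mkdir -p pics
cat > h.py <<'E'
import numpy as np, cv2
from workcell import ctrl, kin, capture, finder, sensors
def K(p):
    h=p["pixels"].shape[0]; f=h/2/np.tan(np.radians(p["vertical_fov"])/2)
    return np.array([[f,0,p["cx"]],[0,f,p["cy"]],[0,0,1.]])
def ray(p,uv):
    n=cv2.undistortPoints(np.array([[uv]],float),K(p),np.array(p["D"],float))[0,0]
    R=cv2.Rodrigues(np.array(p["rvec"],float))[0]; t=np.array(p["tvec"],float).ravel()
    return -R.T@t, R.T@np.array([n[0],n[1],1.])
def at_z(p,uv,z):
    o,d=ray(p,uv); return o+d*(z-o[2])/d[2]
def proj(p,X):
    return cv2.projectPoints(np.array(X,float).reshape(-1,1,3),np.array(p["rvec"],float),np.array(p["tvec"],float),K(p),np.array(p["D"],float))[0][:,0]
E
python3 - <<'E'
from h import *
import pickle
P={}
for n in ("scene","top","wrist"):
    p=capture(n); P[n]=p; cv2.imwrite(f"pics/{n}0.png",p["pixels"])
    print(n,p["vertical_fov"],p["cx"],p["cy"],p["D"],"cam",ray(p,(280,210))[0])
    for l in ("corner","back_stop","end_stop","bushing_center","bushing_steel","free_cell","gauge_center","gauge_end","gauge","blank_1","bushing_brass","tape_roll","loupe","usb_stick"):
        try: r=finder.look_for(p,l)
        except Exception as e: r=[];print(l,e)
        print(l,[(round(x["p"],2),[round(v) for v in x["extent"]]) for x in r[:3]])
pickle.dump(P,open("P0.pkl","wb"))
print(sensors.read_clock(),sensors.read_tcp_rot())
E
```

```text
pics
scene 49.38977415781436 279.04708066261736 210.0004221275307 [0.04847865 0.         0.         0.         0.        ] cam [ 0.90798913 -0.92010347  0.71513322]
corner [(0.75, [261, 223, 54, 40]), (0.28, [214, 258, 30, 34])]
back_stop [(0.61, [280, 223, 12, 20])]
end_stop [(0.51, [266, 209, 25, 14])]
bushing_center [(0.55, [263, 220, 11, 12])]
bushing_steel [(0.52, [262, 223, 9, 18])]
free_cell []
gauge_center [(0.85, [189, 290, 22, 40]), (0.66, [212, 260, 27, 35]), (0.65, [328, 244, 40, 30])]
gauge_end [(0.68, [214, 259, 26, 27]), (0.67, [188, 291, 23, 35])]
gauge [(0.97, [190, 291, 18, 39]), (0.84, [212, 260, 25, 32])]
blank_1 [(0.69, [314, 193, 11, 20])]
bushing_brass [(0.7, [298, 188, 14, 10]), (0.34, [211, 261, 30, 32])]
tape_roll [(0.68, [330, 244, 38, 31]), (0.38, [314, 194, 11, 18]), (0.37, [214, 259, 27, 29])]
loupe [(0.56, [274, 153, 8, 13])]
usb_stick [(0.68, [263, 221, 12, 16])]
top 56.15550483614492 277.2440206872327 212.3493649927177 [0.01140502 0.         0.         0.         0.        ] cam [ 0.4214269  -0.12031055  0.92286914]
corner [(0.72, [294, 218, 51, 48])]
[... 473 characters left out ...]
)]
gauge [(0.91, [416, 227, 21, 25]), (0.76, [372, 230, 24, 22])]
blank_1 [(0.63, [226, 187, 12, 14])]
bushing_brass [(0.44, [226, 207, 16, 10])]
tape_roll [(0.83, [295, 145, 37, 42])]
loupe [(0.72, [162, 270, 12, 14]), (0.17, [370, 231, 31, 18])]
usb_stick [(0.66, [302, 269, 19, 14])]
wrist 68.60833556173029 274.00590301695036 205.70843605969026 [-0.00908213  0.          0.          0.          0.        ] cam [0.21148018 0.61947388 0.37456026]
corner []
back_stop []
end_stop []
bushing_center []
bushing_steel []
free_cell []
gauge_center []
gauge_end []
gauge []
blank_1 []
bushing_brass []
tape_roll []
loupe []
usb_stick []
2.25 [2.18089966e-01 9.75928668e-01 4.13549839e-05 5.99057364e-06]
```

Run:
```python
import cv2,pickle
P=pickle.load(open("P0.pkl","rb"))
t=P["top"]["pixels"]; s=P["scene"]["pixels"]
cv2.imwrite("pics/top0z.png",cv2.resize(t[120:300,140:440],(800,480),interpolation=cv2.INTER_CUBIC))
cv2.imwrite("pics/scene0z.png",cv2.resize(s[130:330,150:380],(690,600),interpolation=cv2.INTER_CUBIC))
```

```text
(no output)
```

View pics/top0.png

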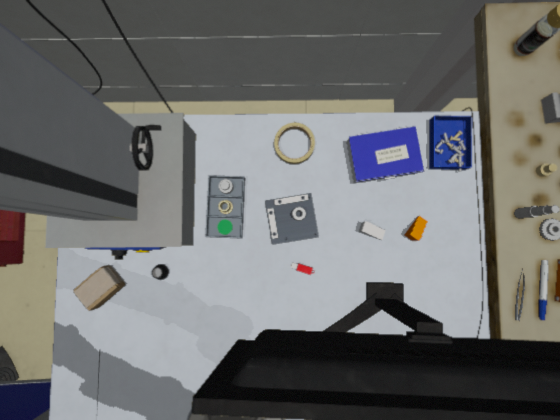

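View pics/top0z.png

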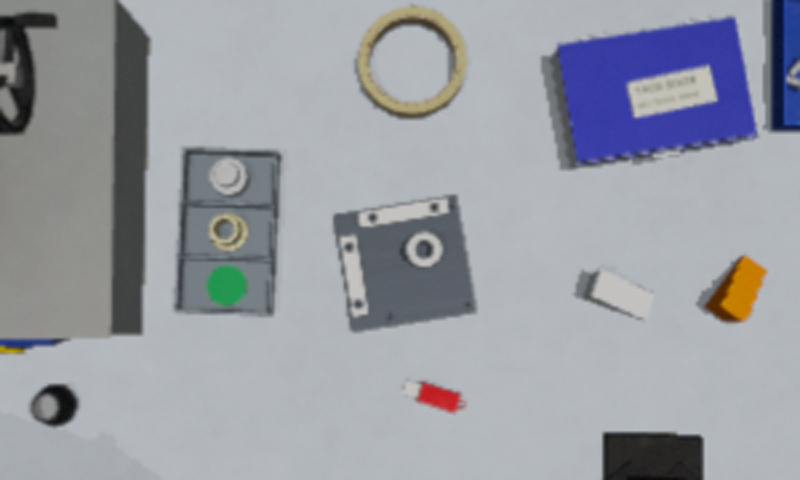

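View pics/scene0z.png

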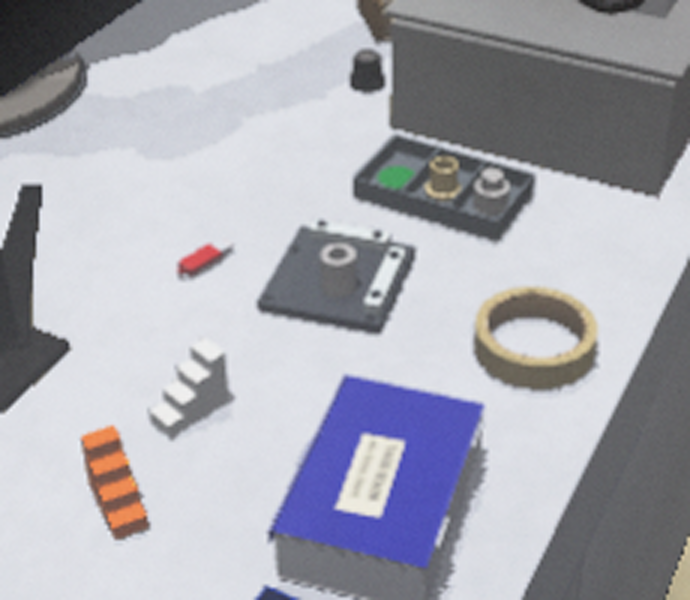

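Run:
```python
from h import *
import pickle
P=pickle.load(open("P0.pkl","rb")); p=P["top"]
z=lambda u,v:(u/2.6667+140,v/2.6667+120)
for n,u,v,h in [("plA",334,213,.01),("plB",457,196,.01),("plC",476,312,.01),("plD",352,331,.01),("bush",424,249,.044),("disc",227,286,.004),("trayA",184,149,.022),("B",280,152,.022),("C",273,314,.022),("D",177,311,.022),
  ("gauge top tall?",600,285,.048),("gauge low end",642,305,.012),("tape",412,62,.025),("usb",435,396,.009),("orange",745,290,.03),("book",656,90,.05)]:
    print(n,at_z(p,z(u,v),h).round(4))
import workcell
print(proj(p,[[0,0,0],[.5,0,0],[.5,.3,0]]))
```

```text
plA [ 0.531  -0.0664  0.01  ]
plB [ 0.5456 -0.1741  0.01  ]
plC [ 0.4442 -0.1897  0.01  ]
plD [ 0.4279 -0.0823  0.01  ]
bush [ 0.4962 -0.1441  0.044 ]
disc [0.4675 0.028  0.004 ]
trayA [0.5863 0.0641 0.022 ]
B [ 0.5832 -0.0199  0.022 ]
C [ 0.4425 -0.0148  0.022 ]
D [0.4452 0.0681 0.022 ]
gauge top tall? [ 0.4655 -0.2895  0.048 ]
gauge low end [ 0.4501 -0.3319  0.012 ]
tape [ 0.6613 -0.1351  0.025 ]
usb [ 0.3721 -0.1538  0.009 ]
orange [ 0.462  -0.4139  0.03  ]
book [ 0.6289 -0.3389  0.05  ]
[[235.3668172  435.88581447]
 [237.36337756 213.54706085]
 [111.49934578 213.92382917]]
```

View pics/scene0.png

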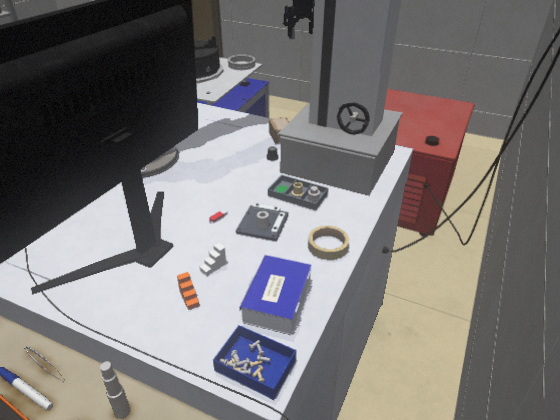

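View pics/wrist0.png

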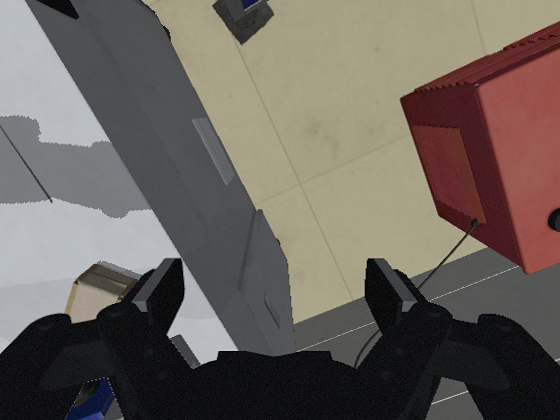

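Run:
```python
from h import *
import pickle
P=pickle.load(open("P0.pkl","rb")); p=P["top"]; s=P["scene"]
print("base px scene",proj(s,[[0,0,0],[0,0,.3],[0.277,.588,.3],[.33,-.35,0]]), "top", proj(p,[[0,0,0],[0,0,.3]]))
print("hub top",at_z(p,(385,290),.01),"hub scene",at_z(s,(152,255),.01), "scene leg tips",at_z(s,(160,195),.0),at_z(s,(35,290),.0))
def tri(a,b):
    o1,d1=ray(p,a);o2,d2=ray(s,b)
    A=np.stack([d1,-d2],1);x,*_=np.linalg.lstsq(A,o2-o1,rcond=None)
    return o1+d1*x[0],o2+d2*x[1]
for a,b in [((255,335),(197,125)),((200,405),(197,125)),((385,290),(152,255)),((190,115),(400,115)),((193,245),(283,138))]:
    print(a,b,tri(a,b))
im=cv2.convertScaleAbs(p["pixels"][260:420,180:560],alpha=3,beta=20)
cv2.imwrite("pics/mon.png",cv2.resize(im,(760,320)))
im=cv2.convertScaleAbs(s["pixels"][0:300,0:320],alpha=3,beta=20)
cv2.imwrite("pics/mon2.png",cv2.resize(im,(640,600)))
```

```text
base px scene [[140.03795629 157.29923261]
 [119.02285552  58.7656553 ]
 [302.25452259  18.44230073]
 [156.19881796 260.15413426]] top [[235.3668172  435.88581447]
 [208.03689878 533.30659856]]
hub top [ 0.32406562 -0.33892575  0.01      ] hub scene [ 0.3189591  -0.34830527  0.01      ] scene leg tips [ 0.17858422 -0.13715608  0.        ] [ 0.16030248 -0.53030696  0.        ]
(255, 335) (197, 125) (array([ 0.26236161, -0.059117  ,  0.19252028]), array([ 0.26765895, -0.05571906,  0.19165125]))
(200, 405) (197, 125) (array([0.11171464, 0.05480728, 0.11976752]), array([0.16340385, 0.08501533, 0.10642075]))
(385, 290) (152, 255) (array([ 0.32347142, -0.34025997,  0.0044287 ]), array([ 0.31600626, -0.34543881,  0.00646513]))
(190, 115) (400, 115) (array([0.66338411, 0.06002846, 0.22106472]), array([0.73905355, 0.08791179, 0.25431789]))
(193, 245) (283, 138) (array([0.42547986, 0.07298561, 0.12738321]), array([0.44349242, 0.08276942, 0.12985236]))
```

View pics/mon.png

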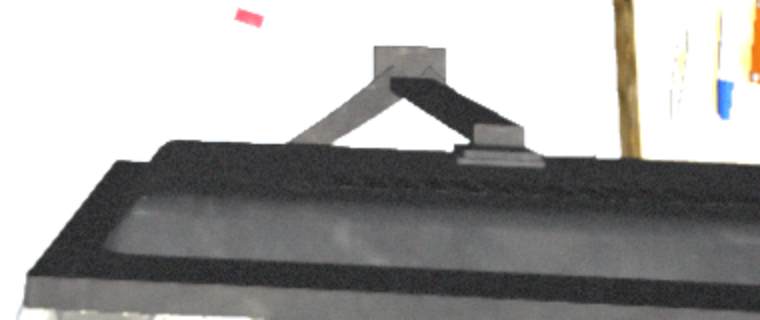

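View pics/mon2.png

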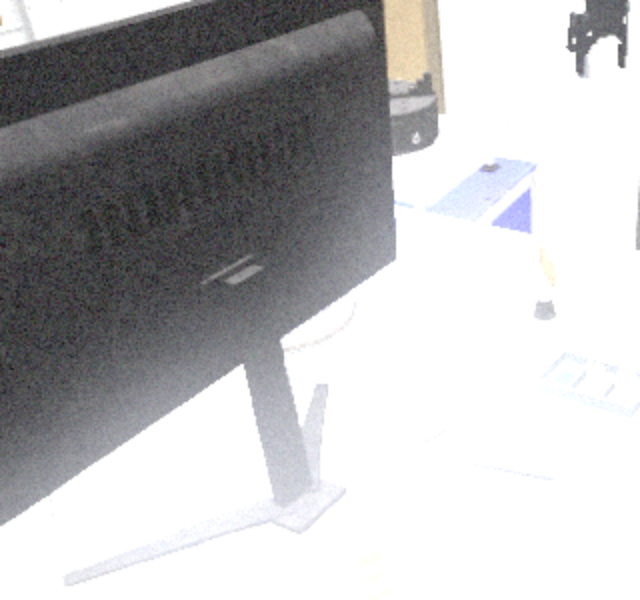

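```bash
cat >> h.py <<'E'
from scipy.spatial.transform import Rotation as Rot
def down(th):
    f=(th+np.pi/2)/2; return [np.cos(f),np.sin(f),0.,0.]
E
python3 - <<'E'
from h import *
t0=sensors.read_clock()
rng=np.random.default_rng(0); D=[]
for i in range(1500):
    r=rng.uniform(.35,.9); a=rng.uniform(-1.5,1.5); z=rng.uniform(.03,.7)
    P=[r*np.cos(a),r*np.sin(a),z]; R=Rot.from_rotvec(rng.normal(0,.7,3))*Rot.from_quat(down(rng.uniform(-3,3)))
    q=kin.solve_ik(P,R.as_quat().tolist())
    if q is not None: D.append(np.r_[P,R.as_quat(),q])
D=np.array(D); np.save("ik.npy",D); print(len(D),sensors.read_clock()-t0)
print(D[:,7:].min(0).round(2),D[:,7:].max(0).round(2))
for th in (0,.15,-.35,np.pi/2):
  for P in ([.467,.028,.1],[.49,-.14,.1],[.46,-.31,.1]):
    for s in (0,np.pi,-np.pi):
        q=kin.solve_ik(P,down(th+s)); print(round(th+s,2),P,None if q is None else np.round(q,2))
E
```

```text
1016 0.0
[-2.8  -0.49 -1.31  0.02 -1.36  0.23 -2.92] [2.59 2.09 1.45 2.45 4.46 2.   2.93]
0 [0.467, 0.028, 0.1] [-0.64  0.32  0.57  2.13 -0.25  0.76  0.09]
3.14 [0.467, 0.028, 0.1] [-1.11  0.65  1.27  2.14 -0.79  0.95 -2.52]
-3.14 [0.467, 0.028, 0.1] [-1.11  0.65  1.27  2.14 -0.79  0.95 -2.52]
0 [0.49, -0.14, 0.1] [-0.58  0.55  1.01  2.04 -0.61  0.88  0.76]
3.14 [0.49, -0.14, 0.1] [-0.71  0.75  1.27  2.04 -0.86  1.03 -2.15]
-3.14 [0.49, -0.14, 0.1] [-0.71  0.75  1.27  2.04 -0.86  1.03 -2.15]
0 [0.46, -0.31, 0.1] [-0.12  0.55  0.83  1.94 -0.52  0.89  0.98]
3.14 [0.46, -0.31, 0.1] [-0.34  0.84  1.26  1.94 -0.92  1.1  -1.82]
-3.14 [0.46, -0.31, 0.1] [-0.34  0.84  1.26  1.94 -0.92  1.1  -1.82]
0.15 [0.467, 0.028, 0.1] [-0.63  0.31  0.56  2.13 -0.24  0.76  0.23]
3.29 [0.467, 0.028, 0.1] [-1.11  0.65  1.27  2.14 -0.79  0.95 -2.37]
-2.99 [0.467, 0.028, 0.1] [-1.11  0.65  1.27  2.14 -0.79  0.95 -2.37]
0.15 [0.49, -0.14, 0.1] [-0.58  0.54  0.99  2.04 -0.6   0.88  0.9 ]
3.29 [0.49, -0.14, 0.1] [-0.71  0.75  1.27  2.04 -0.86  1.03 -2.  ]
-2.99 [0.49, -0.14, 0.1] [-0.71  0.75  1.27  2.04 -0.86  
[... 755 characters left out ...]
  1.1  -2.17]
-3.49 [0.46, -0.31, 0.1] [-0.34  0.84  1.26  1.94 -0.92  1.1  -2.17]
1.57 [0.467, 0.028, 0.1] [-0.51  0.29  0.42  2.13 -0.17  0.75  1.59]
4.71 [0.467, 0.028, 0.1] [-0.83  0.37  0.81  2.13 -0.39  0.78 -1.34]
-1.57 [0.467, 0.028, 0.1] [-0.83  0.37  0.81  2.13 -0.39  0.78 -1.34]
1.57 [0.49, -0.14, 0.1] [-0.36  0.41  0.68  2.04 -0.36  0.81  2.1 ]
4.71 [0.49, -0.14, 0.1] [-0.67  0.65  1.16  2.04 -0.75  0.95 -0.67]
-1.57 [0.49, -0.14, 0.1] [-0.67  0.65  1.16  2.04 -0.75  0.95 -0.67]
1.57 [0.46, -0.31, 0.1] [-0.21  0.62  0.98  1.94 -0.65  0.94  2.66]
4.71 [0.46, -0.31, 0.1] [-0.16  0.57  0.89  1.94 -0.57  0.9  -0.55]
-1.57 [0.46, -0.31, 0.1] [-0.16  0.57  0.89  1.94 -0.57  0.9  -0.55]
```

```bash
cat > fk.py <<'E'
import numpy as np
from scipy.spatial.transform import Rotation as Rot
def fk(x,Q,allp=False):
    # x: 7*(w3,p3) + M(t3, rv3); returns pos,(N,3), Rot ; optionally transformed axis points
    Q=np.atleast_2d(Q); N=len(Q); A=x[:42].reshape(7,6)
    R=np.tile(np.eye(3),(N,1,1)); t=np.zeros((N,3)); pts=[]
    for i in range(7):
        w=A[i,:3]/np.linalg.norm(A[i,:3]); p=A[i,3:]
        pts.append(np.einsum('nij,j->ni',R,p)+t)
        Ri=Rot.from_rotvec(Q[:,i:i+1]*w).as_matrix()
        ti=p-np.einsum('nij,j->ni',Ri,p)
        t=np.einsum('nij,nj->ni',R,ti)+t; R=R@Ri
    P=np.einsum('nij,j->ni',R,x[42:45])+t
    Rm=R@Rot.from_rotvec(x[45:48]).as_matrix()
    return (P,Rm,pts) if allp else (P,Rm)
E
python3 - <<'E'
import numpy as np; from fk import *
from scipy.optimize import least_squares
D=np.load("ik.npy"); Pt=D[:,:3]; Rt=Rot.from_quat(D[:,3:7]).as_matrix(); Q=D[:,7:]
best=None
import itertools
for s3,s5,s7 in itertools.product((-1,1),repeat=3):
    ax=[[0,0,-1],[0,1,0],[0,0,s3],[0,1,0],[0,0,s5],[0,1,0],[0,0,s7]]
    ps=[[0,0,0],[0,0,.33],[0,0,.4],[0,0,.7],[0,0,.8],[0,0,1.1],[0,0,1.2]]
    x0=np.r_[np.hstack([ax,ps]).ravel(),0,0,1.35,0,0,0]
    idx=np.arange(0,len(D),6)
    def f(x):
        P,R=fk(x,Q[idx]); return np.r_[(P-Pt[idx]).ravel(),.3*(R-Rt[idx]).ravel()]
    r=least_squares(f,x0,max_nfev=150)
    print(s3,s5,s7,r.cost)
    if best is None or r.cost<best.cost: best=r
    if r.cost<1e-3: break
x=best.x; np.save("poe.npy",x)
P,R=fk(x,Q); print(abs(P-Pt).max(),abs(R-Rt).max())
A=x[:42].reshape(7,6)
for a in A:
    w=a[:3]/np.linalg.norm(a[:3]); p=a[3:]-w*(w@a[3:]); print(w.round(3),p.round(4))
print(x[42:].round(4))
E
```

```text
-1 -1 -1 3.7843395929676264e-19
1.9008761231731341e-10 1.6688678217136044e-10
[ 0.  0. -1.] [ 0. -0.  0.]
[-0.  1. -0.] [0.    0.    0.256]
[ 0.  0. -1.] [ 0.    -0.012 -0.   ]
[0. 1. 0.] [ 0.     -0.      0.7789]
[ 0. -0. -1.] [-0.     -0.0424  0.    ]
[-0.  1.  0.] [ 0.     -0.      1.2559]
[ 0.  0. -1.] [ 0.     -0.0428 -0.    ]
[ 0.     -0.0428  1.5682  0.     -0.      1.5708]
```

Run:
```python
from h import *
import pickle
P=pickle.load(open("P0.pkl","rb"));
im=cv2.convertScaleAbs(P["scene"]["pixels"][0:210,250:450],alpha=1.3,beta=10)
a=cv2.resize(im,(570,600))
cv2.imwrite("pics/col1.png",a)
im=cv2.convertScaleAbs(P["top"]["pixels"][0:260,0:240],alpha=1.5,beta=10)
cv2.imwrite("pics/col2.png",cv2.resize(im,(554,600)))
```

```text
(no output)
```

View pics/col1.png

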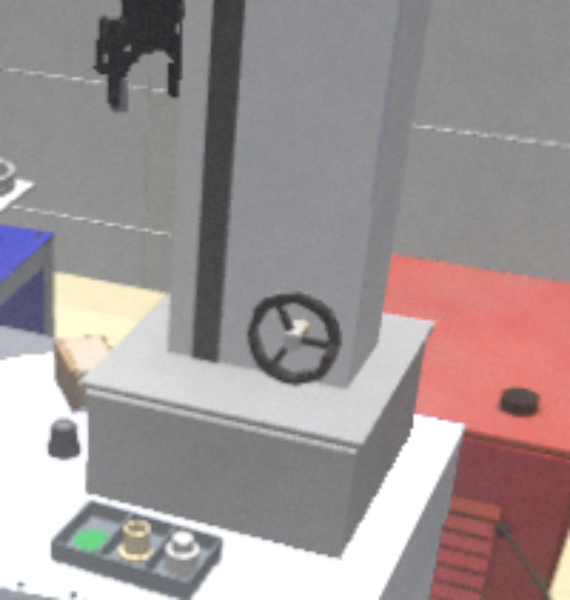

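View pics/col2.png

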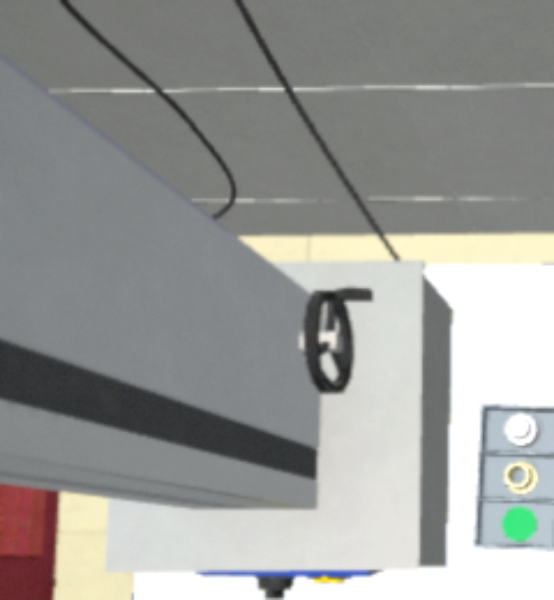

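Run:
```python
from h import *
import pickle
P=pickle.load(open("P0.pkl","rb")); p=P["top"]; s=P["scene"]
def tri(a,b):
    o1,d1=ray(p,a);o2,d2=ray(s,b)
    A=np.stack([d1,-d2],1);x,*_=np.linalg.lstsq(A,o2-o1,rcond=None)
    return (o1+d1*x[0]).round(3),(o2+d2*x[1]).round(3)
print("ped top corner",tri((182,245.2),(280.5,135)))
print("ped bottom", at_z(p,(192.4,244.8),0).round(3), at_z(s,(281,172),0).round(3))
for z in (.13,.14): print("col corner", at_z(p,(137.3,219.7),z).round(3), at_z(s,(250+172/2.85,350/2.85),z).round(3))
print("monitor corner",tri((240,341),(198,130)),tri((255,332),(198,130)),tri((265,330),(198,130)))
print("tape",at_z(p,(295,145),.02).round(3))
for n,uv in [("book",(388,155)),("bookcorners",(350,138)),("",(422,170))]: print(n,at_z(p,uv,.05).round(3))
```

```text
ped top corner (array([0.425, 0.095, 0.128]), array([0.429, 0.097, 0.129]))
ped bottom [0.427 0.105 0.   ] [0.424 0.112 0.   ]
col corner [0.477 0.187 0.13 ] [0.475 0.199 0.13 ]
col corner [0.476 0.183 0.14 ] [0.483 0.18  0.14 ]
monitor corner (array([ 0.244, -0.028,  0.16 ]), array([ 0.247, -0.026,  0.16 ])) (array([ 0.265, -0.058,  0.178]), array([ 0.269, -0.055,  0.178])) (array([ 0.271, -0.077,  0.189]), array([ 0.28 , -0.071,  0.187]))
tape [ 0.658 -0.136  0.02 ]
book [ 0.626 -0.343  0.05 ]
bookcorners [ 0.666 -0.259  0.05 ]
 [ 0.592 -0.417  0.05 ]
```

```bash
cat > plan.py <<'E'
import numpy as np
from fk import *
from scipy.optimize import least_squares
X=np.load("poe.npy")
LO=np.array([-2.82,-.49,-1.37,0,-1.36,.23,-2.94])+.04; HI=np.array([2.82,2.23,1.46,2.46,4.5,2,2.94])-.04
BOX=[((.20,-.75,.13),(.31,-.02,.55)),   # monitor
     ((.415,.088,-.1),(.80,.5,.14)),     # pedestal
     ((.465,.172,0),(.80,.5,1.5)),       # column
     ((.26,-.40,-.1),(.345,-.28,.13)), # stand hub+neck
     ((-1,-2,-1),(2,2,-.0))]            # bench
def setw():
    # points on links along local zero-config frames: (joint index after which attached, point, radius)
    L=[]
    for z in np.linspace(.30,.78,8): L.append((1 if z<.5 else 2,(0,-.012,z),.065))
    for z in np.linspace(.78,1.256,9): L.append((3 if z<1.0 else 4,(0,-.035,z),.062))
    for z in np.linspace(1.256,1.50,6): L.append((5 if z<1.33 else 6,(0,-.0428,z),.052))
    T=Rot.from_rotvec(X[45:48]).as_matrix()
    tool=lambda v: tuple(X[42:45]+T@np.array(v))
    for y in (-.045,.045): L.append((6,tool((0,y,.010)),.014)); L.append((6,tool((0,y,-.02)),.018))
    for y in (-.03,.03): L.append((6,tool((0,y,-.06)),.03))
    L.append((6,tool((.075,0,-.12)),.03)); L.append((6,tool((.04,0,-.12)),.03))
    return L
L=setw()
def clear(q,detail=False):
    A=X[:42].reshape(7,6); Ts=[]; R=np.eye(3); t=np.zeros(3)
    for i in range(7):
        w=A[i,:3]/np.linalg.norm(A[i,:3]); p=A[i,3:]; Ri=Rot.from_rotvec(q[i]*w).as_matrix()
        t=R@(p-Ri@p)+t; R=R@Ri; Ts.append((R,t))
    P=np.array([Ts[i][0]@np.array(p)+Ts[i][1] for i,p,_ in L]); r=np.array([x[2] for x in L])
    D=[]
    for lo,hi in BOX:
        lo=np.array(lo);hi=np.array(hi)
        d=np.linalg.norm(np.maximum(0,np.maximum(lo-P,P-hi)),axis=1); ins=np.minimum(P-lo,hi-P).min(1)
        D.append(np.where(d>0,d,-ins)-r)
    D=np.array(D)
    if detail:
        k=np.unravel_index(D.argmin(),D.shape); return D.min(),k,D.min(1).round(3)
    return D.min()
def ik(pos,quat,ref,n=40,seed=0,w=.03):
    rng=np.random.default_rng(seed); Rt=Rot.from_quat(quat).as_matrix(); best=[]
    for k in range(n):
        q0=np.clip(ref+rng.normal(0,.6 if k else 0,7),LO+.01,HI-.01)
        f=lambda q:(lambda P,R:np.r_[P[0]-pos,.3*(R[0]-Rt).ravel()])(*fk(X,q))
        r=least_squares(f,q0,bounds=(LO,HI))
        if r.cost<1e-10: best.append(r.x)
    return best
def choose(pos,quat,ref,**k):
    S=ik(pos,quat,ref,**k)
    sc=[min(clear(q),.05)-.015*np.abs(q-ref).max() for q in S]
    return S[int(np.argmax(sc))] if S else None
def pathclear(a,b,n=25):
    return min(clear(a+(b-a)*s) for s in np.linspace(0,1,n))
E
cat > t1.py <<'E'
from h import *; from plan import *
q0=np.array(sensors.read_joint_positions()); print("start",clear(q0,True))
ref=np.array([-.5,.4,.6,2.0,-.3,.8,-1.0])
for nm,P,th in [("look",(.46,-.17,.25),-np.pi/2),("bush",(.496,-.144,.055),-np.pi/2),("tray",(.467,.028,.05),-np.pi/2-.037),("gauge",(.463,-.30,.045),-.35),("gaugehi",(.463,-.30,.2),-.35),("corner",(.5,-.1,.05),.145),("cornerhi",(.48,-.12,.12),.145)]:
    q=choose(np.array(P),down(th),ref,n=30)
    print(nm,None if q is None else (q.round(3),clear(q,True)))
E
python3 t1.py
```

```text
start (np.float64(0.11823427161249922), (np.int64(0), np.int64(1)), array([0.118, 0.182, 0.154, 0.35 , 0.232]))
look (array([-0.547,  0.172,  0.916,  1.933, -0.153,  1.108, -1.141]), (np.float64(0.024483665991462428), (np.int64(0), np.int64(14)), array([0.024, 0.221, 0.244, 0.158, 0.226])))
bush (array([-0.525,  0.635,  0.949,  2.053, -0.717,  0.824, -0.718]), (np.float64(0.004639270085432634), (np.int64(0), np.int64(11)), array([0.005, 0.169, 0.117, 0.151, 0.031])))
tray (array([-0.768,  0.472,  0.751,  2.164, -0.511,  0.687, -1.273]), (np.float64(-0.0029692010138920415), (np.int64(1), np.int64(24)), array([ 0.044, -0.003,  0.066,  0.271,  0.026])))
gauge (array([ 0.323,  0.49 ,  0.219,  1.962, -0.158,  0.706,  0.287]), (np.float64(-0.02895938243200878), (np.int64(0), np.int64(11)), array([-0.029,  0.289,  0.287,  0.058,  0.021])))
gaugehi (array([-0.265,  0.434,  0.988,  1.858, -0.412,  1.071,  0.533]), (np.float64(0.014505060474331616), (np.int64(0), np.int64(13)), array([0.015, 0.335, 0.214, 0.083, 0.176])))
corner (array([-0.601,  0.624,  0.928,  2.07 , -0.71 ,  0.801,  0.908]), (np.float64(0.022100718839619393), (np.int64(0), np.int64(12)), array([0.022, 0.088, 0.105, 0.186, 0.026])))
cornerhi (array([-0.066,  0.289,  0.263,  2.049, -0.102,  0.815,  0.401]), (np.float64(-0.01633992865236518), (np.int64(0), np.int64(12)), array([-0.016,  0.137,  0.188,  0.16 ,  0.096])))
```

Run:
```python
from h import *
import pickle
P=pickle.load(open("P0.pkl","rb")); p=P["top"]; s=P["scene"]
im=cv2.convertScaleAbs(s["pixels"][0:130,0:210],alpha=4,beta=10)
cv2.imwrite("pics/mon3.png",cv2.resize(im,(800,495),interpolation=cv2.INTER_CUBIC))
im=cv2.convertScaleAbs(p["pixels"][310:420,180:340],alpha=4,beta=10)
cv2.imwrite("pics/mon4.png",cv2.resize(im,(800,550),interpolation=cv2.INTER_CUBIC))
```

```text
(no output)
```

View pics/mon3.png

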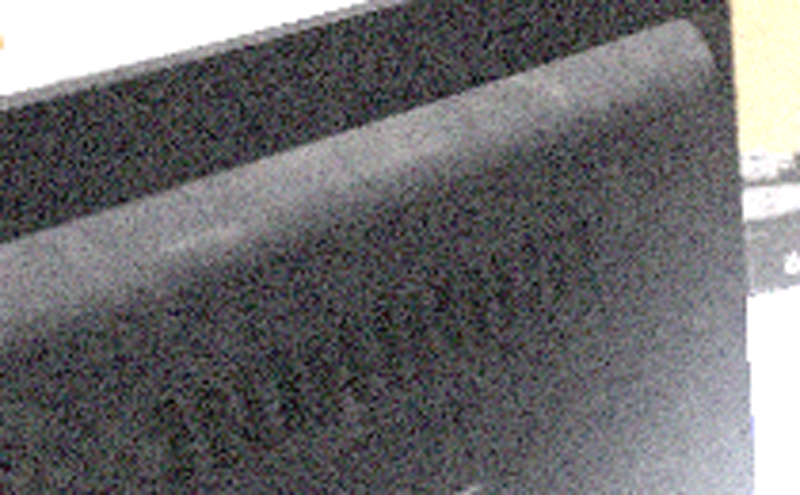

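View pics/mon4.png

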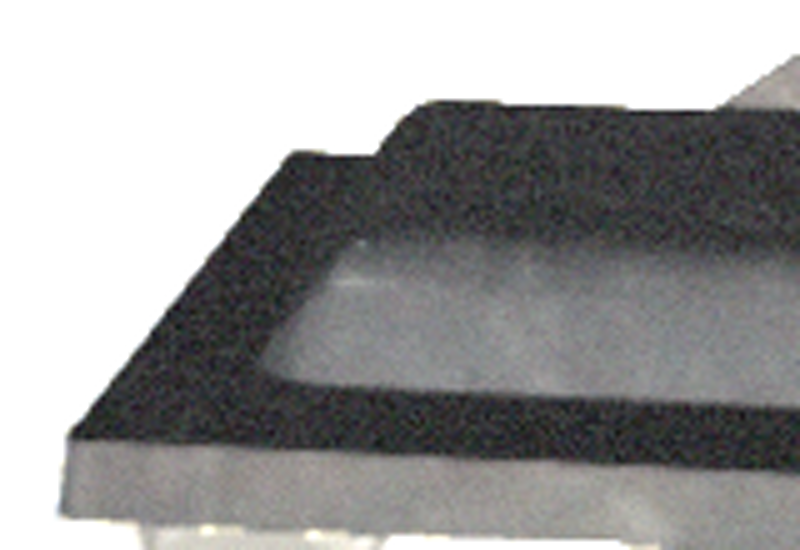

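Run:
```python
from h import *
import pickle
P=pickle.load(open("P0.pkl","rb")); p=P["top"]; s=P["scene"]
def tri(a,b):
    o1,d1=ray(p,a);o2,d2=ray(s,b)
    A=np.stack([d1,-d2],1);x,*_=np.linalg.lstsq(A,o2-o1,rcond=None)
    return (o1+d1*x[0]).round(3),(o2+d2*x[1]).round(3)
print("bulge top corner",tri((233,384),(183,8)),tri((236,385),(184,8)))
print("panel bottom",tri((239,340.4),(198,128)))
for x in (.18,.2,.22,.24,.26,.28):
    o,d=ray(s,(50,14.5)); X=o+d*(x-o[0])/d[0]; print(x,X.round(3),proj(p,X).round(1))
```

```text
bulge top corner (array([ 0.268, -0.058,  0.467]), array([ 0.269, -0.057,  0.467])) (array([ 0.268, -0.061,  0.468]), array([ 0.272, -0.058,  0.467]))
panel bottom (array([ 0.246, -0.027,  0.166]), array([ 0.248, -0.026,  0.165]))
0.18 [ 0.18  -0.32   0.499] [[490.4 490.8]]
0.2 [ 0.2   -0.337  0.505] [[509.5 473.3]]
0.22 [ 0.22  -0.353  0.511] [[529.1 455.3]]
0.24 [ 0.24  -0.37   0.517] [[549.1 436.9]]
0.26 [ 0.26  -0.386  0.523] [[569.7 418.1]]
0.28 [ 0.28  -0.403  0.529] [[590.9 398.8]]
```

```bash
sed -i 's/((.20,-.75,.13),(.31,-.02,.55))/((.225,-.75,.16),(.292,-.026,.53))/' plan.py
cat >> plan.py <<'E'
def sweep(pos,quat,ref,grid=np.arange(-1.2,1.0,.05)):
    Rt=Rot.from_quat(quat).as_matrix(); out=[]
    for s7 in (0,):
      for g in grid:
        f=lambda q:(lambda P,R:np.r_[P[0]-pos,.3*(R[0]-Rt).ravel(),.003*(q[0]-g)])(*fk(X,q))
        q0=np.clip(ref.copy(),LO+.01,HI-.01); q0[0]=g
        r=least_squares(f,q0,bounds=(LO,HI))
        e=fk(X,r.x); 
        if np.abs(e[0][0]-pos).max()<3e-4*5 and abs(r.x[0]-g)<.04: out.append(r.x)
    return out
E
cat > t2.py <<'E'
from h import *; from plan import *
ref=np.array([-.3,.5,.8,2.0,-.5,.8,0.3])
for nm,P,th in [("gauge",(.463,-.30,.045),-.35),("gauge",(.463,-.30,.045),-.35+np.pi),("bush",(.496,-.144,.055),-np.pi/2),("corner",(.5,-.1,.05),.145),("tray",(.467,.028,.05),-np.pi/2)]:
    r=ref.copy(); r[6]=(.6 if nm!="bush" and nm!="tray" else -1) if th<2 else -2.2
    S=sweep(np.array(P),down(th),r)
    print(nm,th)
    for q in S[::2]: c=clear(q,True); print("  ",q.round(2),c[0].round(3),c[1],c[2])
E
python3 t2.py
```

```text
gauge -0.35
   [-0.38  1.16  1.42  1.98 -1.24  1.28  1.17] -0.049 (np.int64(2), np.int64(7)) [ 0.034  0.216 -0.049  0.058  0.021]
   [-0.3   0.86  1.14  1.98 -0.97  0.99  0.98] 0.016 (np.int64(0), np.int64(3)) [0.016 0.289 0.04  0.058 0.021]
   [-0.2   0.72  0.95  1.97 -0.78  0.86  0.83] -0.006 (np.int64(0), np.int64(4)) [-0.006  0.289  0.106  0.058  0.021]
   [-0.1   0.63  0.79  1.97 -0.62  0.8   0.7 ] -0.016 (np.int64(0), np.int64(4)) [-0.016  0.289  0.154  0.058  0.021]
   [-0.    0.58  0.64  1.97 -0.5   0.76  0.59] -0.011 (np.int64(0), np.int64(4)) [-0.011  0.289  0.192  0.058  0.021]
   [ 0.1   0.54  0.51  1.97 -0.38  0.73  0.49] -0.001 (np.int64(0), np.int64(4)) [-0.001  0.289  0.225  0.058  0.021]
   [ 0.2   0.51  0.38  1.97 -0.28  0.71  0.39] -0.002 (np.int64(0), np.int64(11)) [-0.002  0.289  0.254  0.058  0.021]
   [ 0.3   0.49  0.25  1.96 -0.18  0.71  0.31] -0.008 (np.int64(0), np.int64(12)) [-0.008  0.289  0.281  0.058  0.021]
   [ 0.4   0.48  0.12  1.96 -0.09  0.7   0.22] -0.015 (np.int64(0), np.int64(12)) [-0.015  0.289  0.306  0.058  0.021]
   [ 0.5   0.48 -0.    1.96  
[... 7663 characters left out ...]
41 -0.59  2.14  0.35  0.69 -2.05] -0.022 (np.int64(0), np.int64(12)) [-0.022 -0.003  0.075  0.272  0.026]
   [ 0.45  0.43 -0.71  2.13  0.43  0.72 -2.12] -0.023 (np.int64(0), np.int64(12)) [-0.023 -0.003  0.075  0.272  0.026]
   [ 0.55  0.47 -0.84  2.13  0.52  0.75 -2.2 ] -0.022 (np.int64(0), np.int64(12)) [-0.022 -0.003  0.076  0.272  0.026]
   [ 0.65  0.53 -0.97  2.13  0.62  0.8  -2.28] -0.021 (np.int64(0), np.int64(12)) [-0.021 -0.003  0.076  0.272  0.026]
   [ 0.75  0.61 -1.12  2.13  0.73  0.87 -2.39] -0.029 (np.int64(0), np.int64(11)) [-0.029 -0.003  0.077  0.272  0.026]
   [ 0.85  0.74 -1.29  2.13  0.88  0.99 -2.51] -0.036 (np.int64(0), np.int64(11)) [-0.036 -0.003  0.077  0.272  0.026]
```

```bash
cat >> plan.py <<'E'
def best(pos,quat,ref,prev=None):
    S=sweep(np.array(pos,float),quat,np.array(ref,float),np.arange(-1.2,.6,.05))
    if prev is None: prev=ref
    sc=[min(clear(q),.06)-.01*np.abs(q-prev).max() for q in S]
    return S[int(np.argmax(sc))]
def route(a,b,n=3000,seed=0,vlo=None,vhi=None,margin=.02):
    """list of joint waypoints from a to b (a excluded), shortest found with clearance"""
    m=margin
    if pathclear(a,b)>=m: return [b]
    rng=np.random.default_rng(seed); bestv=None
    for k in range(n):
        s=rng.uniform(); v=a+(b-a)*s+rng.normal(0,.45,7)*np.array([1,1,1,1,1,.7,.5]); v=np.clip(v,LO,HI)
        if clear(v)<m or fk(X,v)[0][0,2]<.15: continue
        c=np.abs(v-a).max()+np.abs(b-v).max()
        if bestv is None or c<bestv[0]:
            if pathclear(a,v)>=m and pathclear(v,b)>=m: bestv=(c,v)
    return None if bestv is None else [bestv[1],b]
E
cat > t3.py <<'E'
from h import *; from plan import *
q0=np.array(sensors.read_joint_positions())
ql=best((.41,-.15,.22),down(-np.pi/2),[-.6,.5,1.0,2.1,-.7,.8,-.7])
print(ql.round(3),clear(ql,True),kin.solve_ik([.41,-.15,.22],down(-np.pi/2)))
r=route(q0,ql)
print(r)
a=q0
for v in r or []:
    print([ (fk(X,a+(v-a)*s)[0][0].round(3).tolist(), round(clear(a+(v-a)*s),3)) for s in np.linspace(0,1,6)]); a=v
np.save("r1.npy",np.array(r))
E
python3 t3.py
```

```text
[-1.015  0.201  1.42   2.084 -0.231  1.039 -1.05 ] (np.float64(0.008846246360499604), (np.int64(0), np.int64(14)), array([0.009, 0.191, 0.237, 0.12 , 0.196])) [-0.89111729  0.09865801  1.22210421  2.08331423 -0.10838127  1.02708199
 -1.18514876]
None
```

```bash
cat > t3.py <<'E'
from h import *; from plan import *
q0=np.array(sensors.read_joint_positions())
for P in [(.44,-.13,.2),(.46,-.13,.2),(.46,-.15,.18),(.45,-.1,.2),(.45,-.1,.25)]:
    ql=best(P,down(-np.pi/2),[-.6,.5,1.0,2.1,-.7,.8,-.7]); print(P,ql.round(3),clear(ql,True))
    r=route(q0,ql,n=1500)
    if r:
        print(np.round(r,2)); np.save("r1.npy",np.array(r)); a=q0
        for v in r: print([ (fk(X,a+(v-a)*s)[0][0].round(2).tolist(), round(clear(a+(v-a)*s),3)) for s in np.linspace(0,1,6)]); a=v
E
time python3 t3.py
```

```text
(0.44, -0.13, 0.2) [-0.9    0.321  1.302  2.063 -0.365  1.022 -0.985] (np.float64(0.01767131329394893), (np.int64(0), np.int64(13)), array([0.018, 0.166, 0.196, 0.14 , 0.176]))
(0.46, -0.13, 0.2) [-0.85   0.381  1.275  2.022 -0.424  1.044 -0.944] (np.float64(0.024384165581023576), (np.int64(0), np.int64(13)), array([0.024, 0.166, 0.179, 0.153, 0.176]))
(0.46, -0.15, 0.18) [-0.821  0.603  1.42   2.032 -0.676  1.112 -0.662] (np.float64(0.024675254112537112), (np.int64(0), np.int64(13)), array([0.025, 0.181, 0.135, 0.134, 0.156]))
(0.45, -0.1, 0.2) [-1.     0.428  1.407  2.058 -0.487  1.063 -0.927] (np.float64(0.020901379194560088), (np.int64(0), np.int64(13)), array([0.021, 0.137, 0.157, 0.167, 0.176]))
[[-1.66  0.02  0.7   2.42  0.5   1.18 -0.21]
 [-1.    0.43  1.41  2.06 -0.49  1.06 -0.93]]
[([0.28, 0.59, 0.26], np.float64(0.144)), ([0.29, 0.49, 0.23], np.float64(0.116)), ([0.3, 0.38, 0.22], np.float64(0.091)), ([0.3, 0.27, 0.2], np.float64(0.08)), ([0.29, 0.17, 0.18], np.float64(0.085)), ([0.27, 0.07, 0.16], np.float64(0.042))]
[([0.27, 0.07, 0.16], np.float64(0.042)), ([0.27, 0.05,
[... 287 characters left out ...]
5231), (np.int64(0), np.int64(14)), array([0.044, 0.16 , 0.182, 0.189, 0.226]))
[[-1.16 -0.44  0.57  2.21 -0.71  1.57 -0.51]
 [-1.1   0.26  1.42  2.   -0.28  1.12 -1.13]]
[([0.28, 0.59, 0.26], np.float64(0.144)), ([0.26, 0.5, 0.3], np.float64(0.108)), ([0.24, 0.41, 0.34], np.float64(0.092)), ([0.2, 0.34, 0.37], np.float64(0.087)), ([0.15, 0.28, 0.4], np.float64(0.093)), ([0.1, 0.23, 0.43], np.float64(0.048))]
[([0.1, 0.23, 0.43], np.float64(0.048)), ([0.2, 0.22, 0.38], np.float64(0.029)), ([0.29, 0.18, 0.32], np.float64(0.023)), ([0.36, 0.11, 0.27], np.float64(0.023)), ([0.42, 0.01, 0.25], np.float64(0.032)), ([0.45, -0.1, 0.25], np.float64(0.044))]
real	1m45.631s
user	1m42.879s
sys	0m0.220s
```

```bash
cat > t4.py <<'E'
from h import *; from plan import *
q0=np.array(sensors.read_joint_positions())
v1=np.load("r1.npy")[0]
v1=np.array([-1.66,.02,.7,2.42,.5,1.18,-.21])
ql=best((.45,-.1,.25),down(-np.pi/2),[-1,.3,1.3,2.,-.4,1.1,-1])
for v in ([v1,ql],): 
    a=q0
    for b in v: print(round(pathclear(a,b,60),3),[(fk(X,a+(b-a)*s)[0][0].round(2).tolist(),fk(X,a+(b-a)*s)[1][0][:,2].round(2).tolist()) for s in (0,.5,1)]); a=b
np.save("ql.npy",ql)
if min(pathclear(q0,v1,60),pathclear(v1,ql,60))>.025:
    t=sensors.read_clock(); ctrl.movej(v1.tolist()); print(sensors.read_clock()-t); 
    ctrl.movej(ql.tolist()); print(sensors.read_clock()-t, sensors.read_ee_pos(), sensors.read_wrist_force())
    p=capture("wrist"); cv2.imwrite("pics/w1.png",p["pixels"]); import pickle; pickle.dump(p,open("w1.pkl","wb"))
E
python3 t4.py
```

```text
0.042 [([0.28, 0.59, 0.26], [0.0, 0.0, -1.0]), ([0.31, 0.33, 0.21], [0.16, -0.32, -0.93]), ([0.27, 0.07, 0.16], [0.16, -0.56, -0.81])]
0.026 [([0.27, 0.07, 0.16], [0.16, -0.56, -0.81]), ([0.33, 0.03, 0.18], [-0.2, -0.29, -0.94]), ([0.45, -0.1, 0.25], [0.0, -0.0, -1.0])]
1.9166999999999996
2.9333 [ 0.44954574 -0.09849157  0.24925266] [-1.06794591 -0.10954855 -1.00864144]
```

View pics/w1.png

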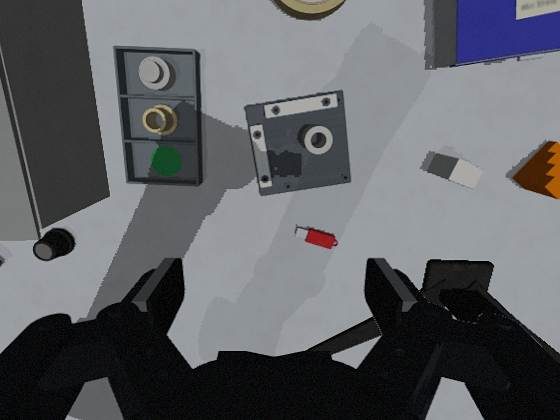

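Run:
```python
import pickle,cv2
p=pickle.load(open("w1.pkl","rb")); im=p["pixels"]
cv2.imwrite("pics/w1fix.png",cv2.resize(im[80:205,230:365],(648,600),interpolation=cv2.INTER_CUBIC))
cv2.imwrite("pics/w1g.png",cv2.resize(im[130:210,400:560],(800,400),interpolation=cv2.INTER_CUBIC))
```

```text
(no output)
```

View pics/w1fix.png

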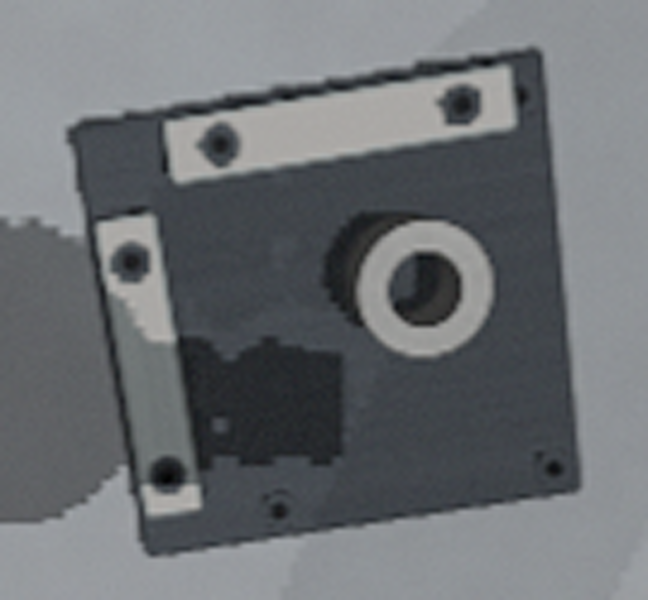

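View pics/w1g.png

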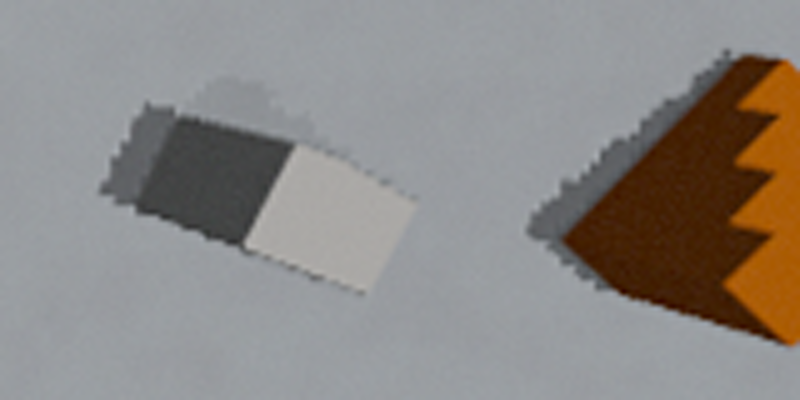

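```bash
cat > meas.py <<'E'
from h import *
import pickle
from scipy.optimize import least_squares
p=pickle.load(open("w1.pkl","rb"))
F=lambda u,v:((u+.0)/4.8+230-.4,v/4.8+80-.4)
G=lambda u,v:(u/5+400-.4,v/5+130-.4)
pl=lambda c,s:None
def T(x,P): 
    c,s=np.cos(x[2]),np.sin(x[2]); P=np.array(P,float); return np.c_[x[0]+c*P[:,0]-s*P[:,1],x[1]+s*P[:,0]+c*P[:,1],P[:,2]]
# fixture local: corner frame xy, world z
L=[(0,-5,22),(0,-83,22),(14,-5,22),(14,-83,22),(-5,0,22),(-75,0,22),(-5,14,22),(-75,14,22),(17,17,10),(17,-93,10),(-88,-93,10),(-88,17,10)]
U=[(177,183),(516,129),(165,123),(512,66),(155,212),(200,507),(96,221),(147,517),(72,128),(541,49),(579,490),(149,555)]
L=np.array(L)/1000.; U=np.array([F(*u) for u in U])
r=least_squares(lambda x:(proj(p,T(x,L))-U).ravel(),[.5,-.1,.145]); print("corner",r.x.round(4)); print((r.fun.reshape(-1,2)).round(1).tolist())
fx=r.x
B=at_z(p,F(425,288),.044); print("bushing",B.round(4)); c,s=np.cos(fx[2]),np.sin(fx[2]); d=B[:2]-fx[:2]; print("in corner frame",(c*d[0]+s*d[1]).round(4),(-s*d[0]+c*d[1]).round(4))
Lg=np.array([(12,28,48),(-12,28,48),(12,28,0),(-12,28,0),(12,-28,12),(-12,-28,12)])/1000.
Ug=np.array([G(*u) for u in [(297,143),(246,247),(180,116),(137,210),(416,203),(364,295)]])
r=least_squares(lambda x:(proj(p,T(x,Lg))-Ug).ravel(),[.46,-.31,-.35]); print("gauge",r.x.round(4)); print(r.fun.reshape(-1,2).round(1).tolist())
gx=r.x
# tray
Lt=np.array([(42,72,22),(-42,72,22),(42,-72,22),(-42,-72,22)])/1000.
Ut=np.array([(115,47),(199,50),(128,184),(202,184)],float)
print("disc",at_z(p,(166,161),.004).round(4),"tray corners",[at_z(p,u,.022).round(4).tolist() for u in Ut])
import pickle; pickle.dump(dict(fix=fx,bush=B,gauge=gx,disc=at_z(p,(166,161),.004)),open("m.pkl","wb"))
E
python3 meas.py
```

```text
corner [ 0.517  -0.0839  0.1572]
[[-0.7, 0.4], [0.6, 0.1], [-0.4, -0.5], [0.2, -0.5], [0.0, -0.1], [0.7, 0.6], [-0.4, 0.0], [-0.3, 0.4], [-0.7, -0.9], [0.9, -0.6], [1.0, 0.7], [-0.9, 0.9]]
bushing [ 0.497  -0.1434  0.044 ]
in corner frame -0.029 -0.0556
gauge [ 0.4585 -0.3125 -0.3429]
[[0.1, -0.1], [-1.0, 0.5], [0.3, -0.3], [-0.6, -0.3], [0.6, -0.0], [0.6, 0.3]]
disc [0.4685 0.0298 0.004 ] tray corners [[0.5874, 0.0644, 0.022], [0.5846, -0.0211, 0.022], [0.4446, 0.0699, 0.022], [0.4448, -0.0154, 0.022]]
```

```bash
cat > t5.py <<'E'
from h import *; from plan import *
import pickle
m=pickle.load(open("m.pkl","rb"))
q=np.array(sensors.read_joint_positions()); B=m["bush"]
th=-np.pi/2
qh=best((B[0],B[1],.12),down(th),[-.65,.7,1.1,2.0,-.8,.95,-.6],q)
print(qh.round(3),clear(qh,True),round(pathclear(q,qh,50),3))
tr=(.4685,.018,.12); qt=best(tr,down(th-.038),[-.9,.6,1.0,2.1,-.7,.8,-1.],qh)
print(qt.round(3),clear(qt,True),round(pathclear(qh,qt,50),3))
np.save("qh.npy",qh); np.save("qt.npy",qt)
if pathclear(q,qh,50)>.02:
    t=sensors.read_clock(); ctrl.movej(qh.tolist()); print(sensors.read_clock()-t,sensors.read_ee_pos(),sensors.read_wrist_force().round(1) if hasattr(sensors.read_wrist_force(),'round') else '')
    s=kin.solve_ik([B[0],B[1],.054],down(th)); print(np.round(s,3),clear(np.array(s),True))
    p=capture("wrist"); cv2.imwrite("pics/w2.png",p["pixels"]); pickle.dump(p,open("w2.pkl","wb"))
E
python3 t5.py
```

```text
[-0.746  0.88   1.42   2.013 -0.966  1.184 -0.481] (np.float64(0.052105211853346226), (np.int64(2), np.int64(11)), array([0.075, 0.168, 0.052, 0.16 , 0.096])) 0.036
[-1.142  0.763  1.42   2.12  -0.882  1.086 -0.872] (np.float64(0.007032329129956726), (np.int64(1), np.int64(24)), array([0.097, 0.007, 0.042, 0.263, 0.096])) 0.007
0.7584 [ 0.49682887 -0.14216143  0.11982852] [ 0.7 -0.2  0.3]
[-0.69   0.937  1.298  2.054 -1.071  1.085 -0.422] (np.float64(0.0299999999400289), (np.int64(4), np.int64(25)), array([0.086, 0.168, 0.036, 0.152, 0.03 ]))
```

View pics/w2.png

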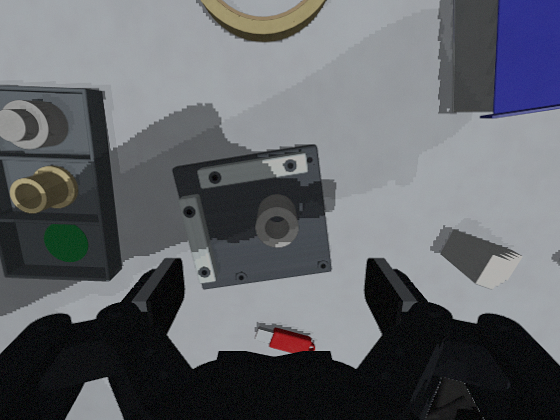

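```bash
cat > t6.py <<'E'
from h import *; from plan import *
import pickle
m=pickle.load(open("m.pkl","rb")); B=m["bush"]; th=-np.pi/2
ctrl.line_to([B[0],B[1],.054],down(th),rate=.1)
print(sensors.read_ee_pos(),sensors.read_wrist_force())
ctrl.grab(50); print("w",sensors.read_width(),sensors.read_ee_pos(),sensors.read_wrist_force())
ctrl.line_to([B[0],B[1],.12],rate=.1)
print("w",sensors.read_width(),sensors.read_ee_pos(),sensors.read_wrist_force(),clear(np.array(sensors.read_joint_positions()),True),sensors.read_clock())
p=capture("wrist"); cv2.imwrite("pics/w3.png",p["pixels"])
p=capture("scene"); cv2.imwrite("pics/s3.png",cv2.resize(p["pixels"][130:330,150:380],(690,600),interpolation=cv2.INTER_CUBIC))
E
python3 t6.py
```

```text
[ 0.49734762 -0.14360593  0.05447287] [-0.22126231  0.21919483  1.21845244]
w 0.02671551825002156 [ 0.49724292 -0.14345567  0.05442251] [-0.77150426  0.44929159  4.57958222]
w 0.026802742640921823 [ 0.49670102 -0.14296076  0.11952306] [-0.75739436 -0.07613343 -1.93521277] (np.float64(0.05748995993148004), (np.int64(2), np.int64(11)), array([0.071, 0.168, 0.057, 0.16 , 0.095])) 8.2333
```

View pics/w3.png

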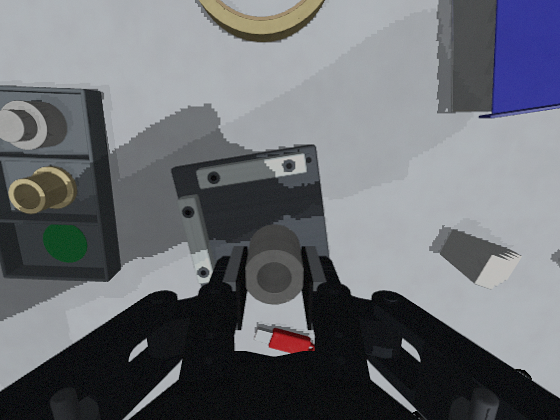

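View pics/s3.png

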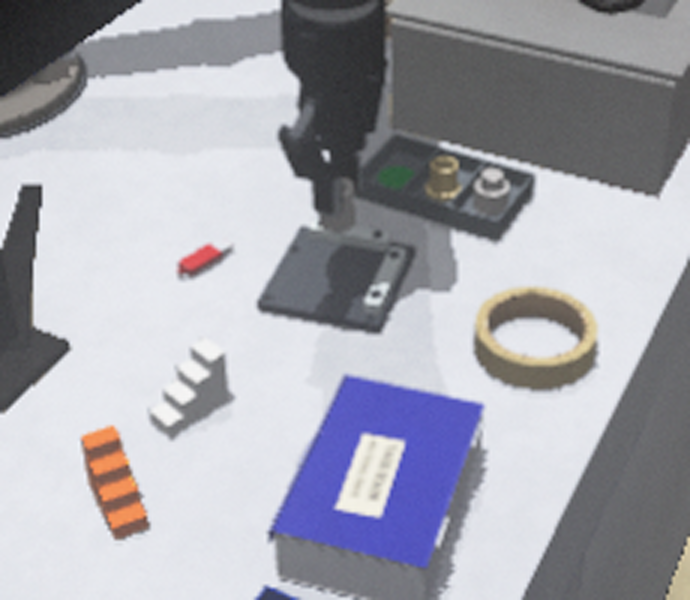

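```bash
cat > t7.py <<'E'
from h import *; from plan import *
q=np.array(sensors.read_joint_positions()); th=-np.pi/2-.038
y=.012; x=.4687
qt=best((x,y,.12),down(th),[-.9,.6,1.0,2.1,-.7,.8,-1.],q)
print(qt.round(3),clear(qt,True),round(pathclear(q,qt,50),3))
pts=[fk(X,q+(qt-q)*s)[0][0].round(3).tolist() for s in np.linspace(0,1,5)]; print(pts)
if pathclear(q,qt,50)>.01:
    ctrl.movej(qt.tolist()); print(sensors.read_ee_pos(),sensors.read_width())
    ctrl.line_to([x,y,.060],down(th),rate=.1); f0=np.array(sensors.read_wrist_force()); print(f0)
    for z in (.053,.050,.049,.0483,.0476,.047):
        ctrl.line_to([x,y,z],down(th),rate=.03); f=np.array(sensors.read_wrist_force())
        print(z,sensors.read_ee_pos(),(f-f0).round(1))
        if f[2]-f0[2]>3: break
    p=capture("scene"); cv2.imwrite("pics/s4.png",cv2.resize(p["pixels"][100:230,220:370],(692,600),interpolation=cv2.INTER_CUBIC))
E
python3 t7.py
```

```text
[-1.129  0.763  1.42   2.12  -0.882  1.086 -0.859] (np.float64(0.013032078091327531), (np.int64(1), np.int64(24)), array([0.094, 0.013, 0.045, 0.258, 0.096])) 0.013
[[0.497, -0.143, 0.119], [0.495, -0.102, 0.12], [0.489, -0.063, 0.121], [0.48, -0.025, 0.121], [0.469, 0.012, 0.12]]
[0.46859959 0.01201543 0.11988724] 0.02702256527543287
[-0.2806453  -0.05342811 -1.20464116]
0.053 [0.46862033 0.0121032  0.05294723] [-0.7 -0.7  0.7]
0.05 [0.46858415 0.01205143 0.04986957] [ 1.5 -0.5 -1.2]
0.049 [0.46871126 0.01201248 0.04899419] [-0.3  1.4 -0.4]
0.0483 [0.4688872  0.01194969 0.04847765] [-0.6  1.1  1.6]
0.0476 [0.46895159 0.01189414 0.0483756 ] [-1.2  0.8  8.6]
```

View pics/s4.png

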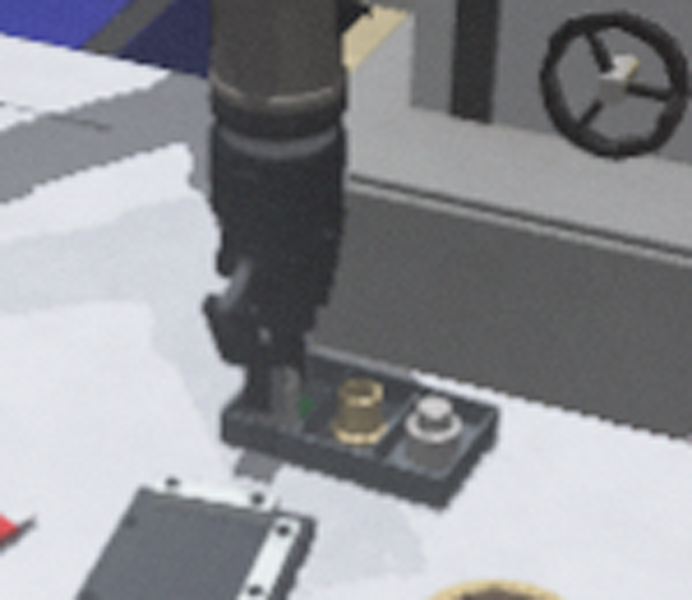

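```bash
cat > t8.py <<'E'
from h import *; from plan import *
import pickle
ctrl.line_to([.4689,.012,.0482],rate=.03)
ctrl.ungrasp(); print(sensors.read_width(),sensors.read_wrist_force())
ctrl.line_to([.4689,.012,.13],rate=.15)
print(sensors.read_ee_pos(),sensors.read_clock(),sensors.read_joint_positions())
p=capture("wrist"); cv2.imwrite("pics/w5.png",p["pixels"]); pickle.dump(p,open("w5.pkl","wb"))
p=capture("scene"); cv2.imwrite("pics/s5.png",cv2.resize(p["pixels"][100:230,220:370],(692,600),interpolation=cv2.INTER_CUBIC))
E
python3 t8.py
```

```text
0.0848179279575622 [-0.08408087  0.33429711 -0.28965372]
[0.46845723 0.01234333 0.12952397] 12.7417 [-1.13742139  0.71764539  1.41207746  2.11243506 -0.83155896  1.07409112
 -0.90201485]
```

View pics/w5.png

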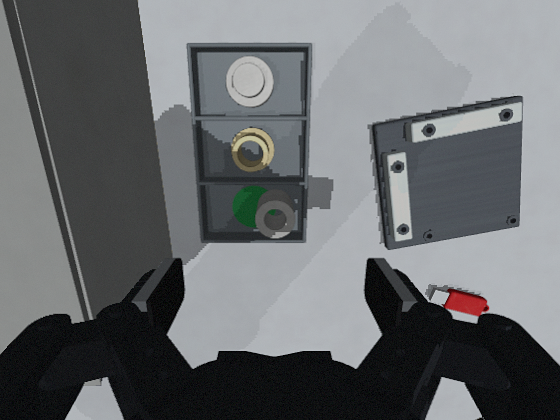

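View pics/s5.png

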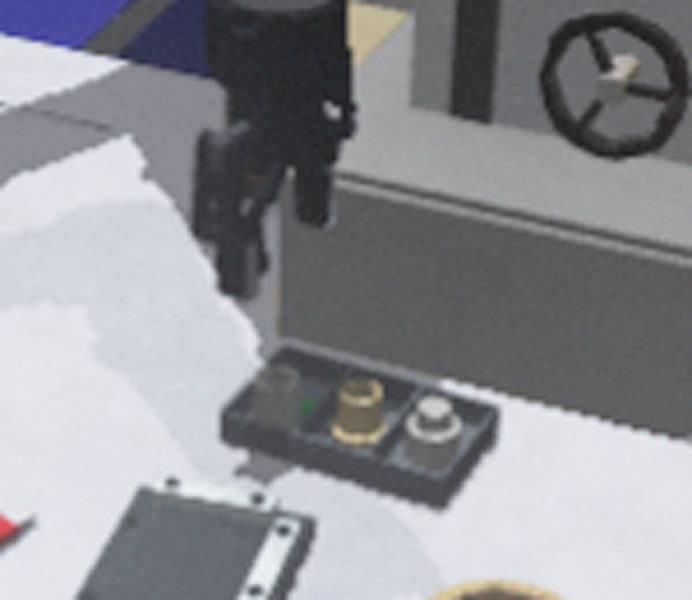

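```bash
cat > t9.py <<'E'
from h import *; from plan import *
import pickle
m=pickle.load(open("m.pkl","rb")); g=m["gauge"]
q=np.array(sensors.read_joint_positions())
gp=np.array([g[0]-np.sin(g[2])*.013,g[1]+np.cos(g[2])*.013]); th=g[2]; print(gp)
for ref7 in (.8,):
    S=sweep(np.r_[gp,.15],down(th),np.array([-.3,.8,1.1,1.9,-.9,1.,ref7]),np.arange(-.6,.1,.04))
    S2=sweep(np.r_[gp,.042],down(th),np.array([-.3,.8,1.1,1.9,-.9,1.,ref7]),np.arange(-.6,.1,.04))
    for s in S+S2: c=clear(s,True); print(s.round(3),c[0].round(3),c[1],c[2],round(pathclear(q,s,40),3))
E
python3 t9.py
```

```text
[ 0.46283696 -0.30023852]
[-0.415  0.87   1.42   1.909 -0.924  1.243  0.985] 0.031 (np.int64(2), np.int64(7)) [0.038 0.299 0.031 0.062 0.126] 0.014
[-0.4    0.781  1.337  1.909 -0.839  1.171  0.913] 0.037 (np.int64(0), np.int64(3)) [0.037 0.313 0.062 0.062 0.126] 0.014
[-0.36   0.667  1.211  1.908 -0.713  1.087  0.805] 0.027 (np.int64(0), np.int64(4)) [0.027 0.313 0.107 0.062 0.126] 0.014
[-0.32   0.6    1.12   1.908 -0.629  1.042  0.73 ] 0.022 (np.int64(0), np.int64(4)) [0.022 0.313 0.137 0.062 0.126] 0.014
[-0.28   0.551  1.043  1.907 -0.563  1.012  0.671] 0.021 (np.int64(0), np.int64(4)) [0.021 0.313 0.16  0.062 0.126] 0.014
[-0.24   0.514  0.974  1.906 -0.507  0.991  0.621] 0.022 (np.int64(0), np.int64(4)) [0.022 0.313 0.18  0.062 0.126] 0.014
[-0.2    0.484  0.909  1.906 -0.459  0.975  0.577] 0.024 (np.int64(0), np.int64(4)) [0.024 0.313 0.196 0.062 0.126] 0.014
[-0.16   0.459  0.848  1.905 -0.417  0.963  0.538] 0.024 (np.int64(0), np.int64(12)) [0.024 0.313 0.211 0.062 0.126] 0.014
[-0.12   0.439  0.789  1.904 -0.379  0.953  0.503] 0.023 (np.int64(0), np.int64(12)) [0.023 0.313
[... 1596 characters left out ...]
np.int64(4)) [-0.016  0.288  0.143  0.057  0.018] -0.016
[-0.08   0.625  0.759  1.974 -0.607  0.784  0.69 ] -0.017 (np.int64(0), np.int64(4)) [-0.017  0.288  0.16   0.057  0.018] -0.017
[-0.04   0.602  0.701  1.973 -0.555  0.766  0.645] -0.016 (np.int64(0), np.int64(4)) [-0.016  0.288  0.176  0.057  0.018] -0.016
[-0.     0.582  0.644  1.972 -0.504  0.752  0.601] -0.013 (np.int64(0), np.int64(4)) [-0.013  0.288  0.19   0.057  0.018] -0.013
[ 0.04   0.564  0.589  1.971 -0.457  0.739  0.559] -0.009 (np.int64(0), np.int64(4)) [-0.009  0.288  0.204  0.057  0.018] -0.01
[ 0.08   0.55   0.534  1.97  -0.411  0.73   0.518] -0.005 (np.int64(0), np.int64(4)) [-0.005  0.288  0.217  0.057  0.018] -0.008
```

```bash
cat > t10.py <<'E'
from h import *; from plan import *
import pickle
m=pickle.load(open("m.pkl","rb")); g=m["gauge"]
q=np.array(sensors.read_joint_positions())
gp=np.array([g[0]-np.sin(g[2])*.013,g[1]+np.cos(g[2])*.013]); th=g[2]
qg=sweep(np.r_[gp,.15],down(th),np.array([-.36,.667,1.21,1.9,-.7,1.09,.8]),[-.37])[0]
print(clear(qg,True),pathclear(q,qg,60),[fk(X,q+(qg-q)*s)[0][0].round(3).tolist() for s in np.linspace(0,1,5)])
ctrl.movej(qg.tolist()); ctrl.sleep(.2); print(sensors.read_ee_pos(),sensors.read_clock())
print(np.round(kin.solve_ik([gp[0],gp[1],.043],down(th)),3))
p=capture("wrist"); cv2.imwrite("pics/w6.png",p["pixels"]); pickle.dump(p,open("w6.pkl","wb"))
E
python3 t10.py
```

```text
(np.float64(0.02862455180421361), (np.int64(0), np.int64(4)), array([0.029, 0.313, 0.098, 0.062, 0.126])) 0.01416843709328364 [[0.468, 0.012, 0.129], [0.485, -0.061, 0.134], [0.491, -0.138, 0.138], [0.484, -0.219, 0.144], [0.463, -0.3, 0.15]]
[ 0.46323451 -0.29945613  0.14981006] 14.5667
[-0.259  0.796  1.059  1.977 -0.89   0.93   0.928]
```

View pics/w6.png

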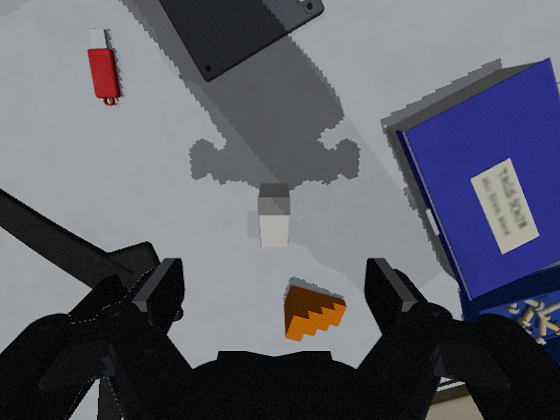

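Run:
```python
import pickle,cv2
p=pickle.load(open("w6.pkl","rb")); im=p["pixels"]
cv2.imwrite("pics/w6g.png",cv2.resize(cv2.convertScaleAbs(im[170:270,220:340],alpha=1.2),(720,600),interpolation=cv2.INTER_CUBIC))
```

```text
(no output)
```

View pics/w6g.png

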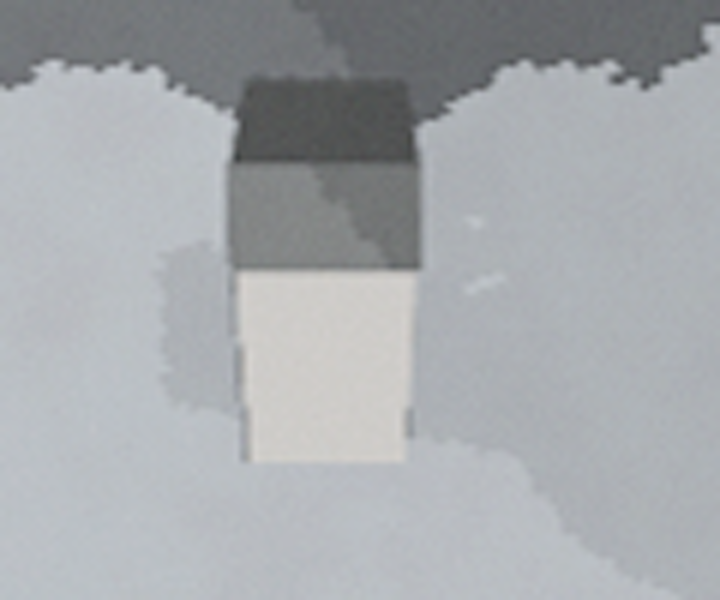

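```bash
cat > t11.py <<'E'
from h import *
import pickle
from scipy.optimize import least_squares
p=pickle.load(open("w6.pkl","rb")); m=pickle.load(open("m.pkl","rb"))
def T(x,P): 
    c,s=np.cos(x[2]),np.sin(x[2]); P=np.array(P,float); return np.c_[x[0]+c*P[:,0]-s*P[:,1],x[1]+s*P[:,0]+c*P[:,1],P[:,2]]
L=np.array([(-12,28,0),(12,28,0),(-12,28,48),(12,28,48),(-12,14,48),(12,14,48),(-12,-28,12),(12,-28,12)])/1000.
U=np.array([(245,80),(408,80),(231,162),(421,162),(231,268),(421,268),(247,462),(408,462)])/6.+[220,170]-.4
r=least_squares(lambda x:(proj(p,T(x,L))-U).ravel(),m["gauge"]); print(r.x.round(4),m["gauge"].round(4)); print(r.fun.reshape(-1,2).round(1).tolist())
m["gauge2"]=r.x; pickle.dump(m,open("m.pkl","wb"))
E
python3 t11.py
```

```text
[ 0.459  -0.3121 -0.339 ] [ 0.4585 -0.3125 -0.3429]
[[0.1, -0.1], [-0.1, -0.2], [-0.4, 0.1], [0.4, -0.0], [-0.1, 0.4], [0.2, 0.3], [0.1, -0.3], [-0.2, -0.3]]
```

```bash
cat > t12.py <<'E'
from h import *; from plan import *
import pickle
m=pickle.load(open("m.pkl","rb")); g=m["gauge2"]
gp=np.array([g[0]-np.sin(g[2])*.013,g[1]+np.cos(g[2])*.013]); th=g[2]
q=np.array(sensors.read_joint_positions()); W=[]
for z,q1 in ((.10,-.35),(.07,-.335),(.055,-.325),(.043,-.318)):
    s=sweep(np.r_[gp,z],down(th),q,[q1])[0]; W.append(s); print(z,s.round(3),clear(s,True)[2],fk(X,s)[0][0].round(4)); q=s
np.save("wg.npy",W)
for s in W: ctrl.movej(s.tolist())
ctrl.sleep(.2)
print(sensors.read_ee_pos(),sensors.read_wrist_force(),gp)
ctrl.grab(80); print(sensors.read_width(),sensors.read_ee_pos(),sensors.read_wrist_force())
for s in W[::-1][1:]: ctrl.movej(s.tolist())
print(sensors.read_width(),sensors.read_ee_pos(),sensors.read_wrist_force(),sensors.read_clock())
p=capture("wrist"); cv2.imwrite("pics/w7.png",p["pixels"]); pickle.dump(p,open("w7.pkl","wb"))
p=capture("scene"); cv2.imwrite("pics/s7.png",cv2.resize(p["pixels"][130:330,150:380],(690,600),interpolation=cv2.INTER_CUBIC))
E
python3 t12.py
```

```text
0.1 [-0.35   0.802  1.232  1.946 -0.881  1.073  0.937] [0.027 0.297 0.055 0.058 0.076] [ 0.4633 -0.2999  0.1   ]
0.07 [-0.335  0.863  1.215  1.964 -0.959  1.055  0.992] [0.023 0.291 0.035 0.058 0.046] [ 0.4633 -0.2999  0.07  ]
0.055 [-0.325  0.886  1.199  1.972 -0.991  1.04   1.012] [0.02  0.289 0.029 0.058 0.031] [ 0.4633 -0.2999  0.055 ]
0.043 [-0.318  0.907  1.188  1.977 -1.019  1.031  1.031] [0.019 0.288 0.023 0.058 0.019] [ 0.4633 -0.2999  0.043 ]
[ 0.46358386 -0.30015257  0.04369943] [-0.90260533 -0.36209142  0.10718275] [ 0.46332738 -0.29988151]
0.022458465774290223 [ 0.46344715 -0.30011871  0.04325397] [ 0.36612178 -0.08629408  1.10141509]
0.022924911040391533 [ 0.46403034 -0.30037375  0.1007327 ] [ 1.1942104  -0.2605171  -1.41279216] 17.225
```

View pics/w7.png

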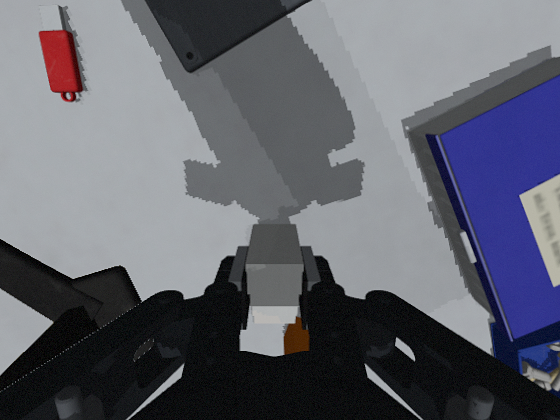

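View pics/s7.png

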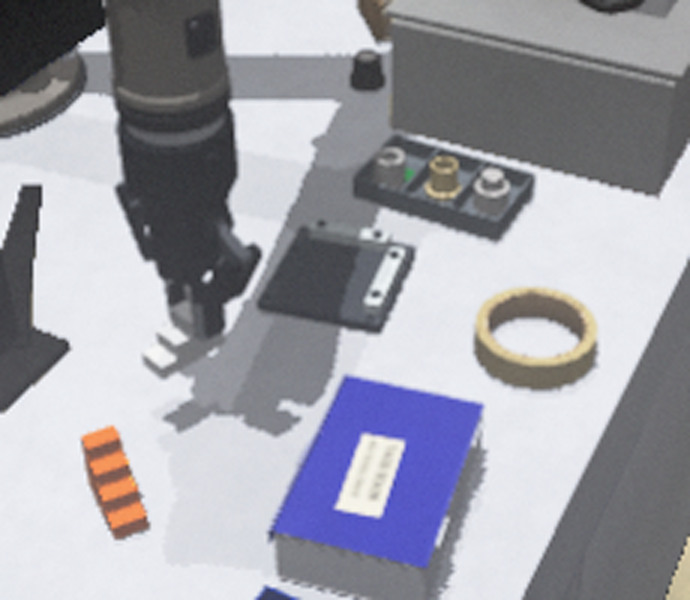

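Run:
```python
import pickle,cv2
p=pickle.load(open("w5.pkl","rb")); im=p["pixels"]
cv2.imwrite("pics/w5f.png",cv2.resize(cv2.convertScaleAbs(im[85:255,365:530],alpha=1.2),(776,800),interpolation=cv2.INTER_CUBIC)[:600])
cv2.imwrite("pics/w5f2.png",cv2.resize(cv2.convertScaleAbs(im[135:255,365:530],alpha=1.2),(776,564),interpolation=cv2.INTER_CUBIC))
```

View pics/w5f.png

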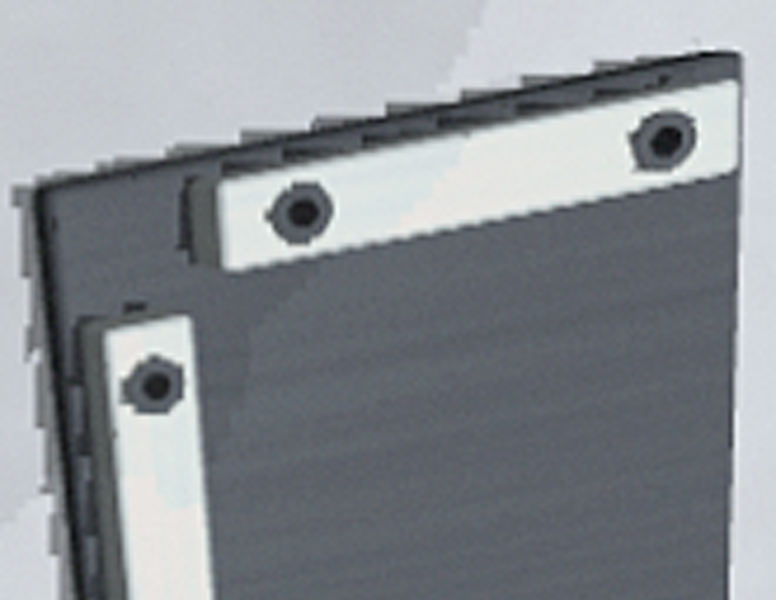

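View pics/w5f2.png

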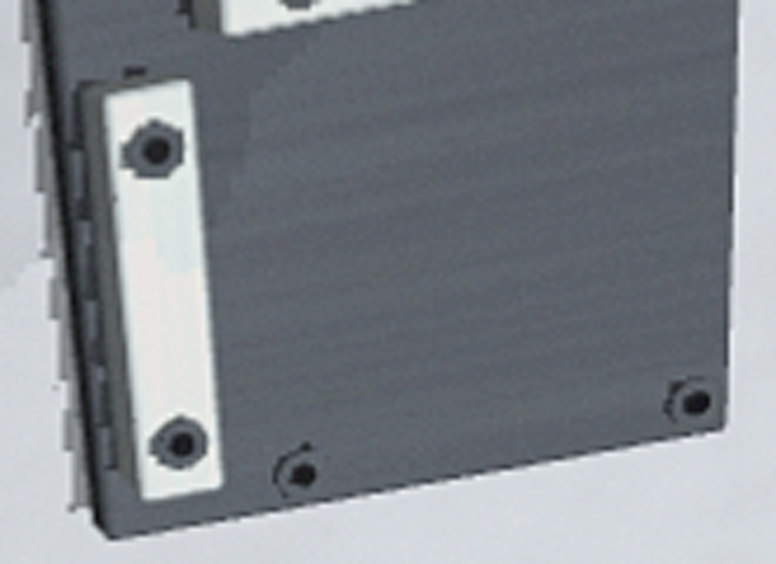

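```bash
cat > t13.py <<'E'
from h import *
import pickle
from scipy.optimize import least_squares
p=pickle.load(open("w5.pkl","rb")); m=pickle.load(open("m.pkl","rb"))
def T(x,P): 
    c,s=np.cos(x[2]),np.sin(x[2]); P=np.array(P,float); return np.c_[x[0]+c*P[:,0]-s*P[:,1],x[1]+s*P[:,0]+c*P[:,1],P[:,2]]
k=4.703
A=lambda u,v:(u/k+365-.4,v/k+85-.4); B=lambda u,v:(u/k+365-.4,v/k+135-.4)
L=np.array([(0,-5,22),(0,-83,22),(14,-5,22),(14,-83,22),(-5,0,22),(-5,14,22),(-75,0,22),(-75,14,22),(17,17,10),(17,-93,10),(-88,-93,10)])/1000.
U=np.array([A(226,271),A(738,174),A(220,180),A(738,80),A(192,316),A(106,328),B(223,487),B(143,500),A(40,188),A(738,52),B(727,430)])
r=least_squares(lambda x:(proj(p,T(x,L))-U).ravel(),m["fix"]); print(r.x.round(4),m["fix"].round(4)); print(r.fun.reshape(-1,2).round(1).tolist())
m["fix2"]=r.x; pickle.dump(m,open("m.pkl","wb"))
E
python3 t13.py
```

```text
[ 0.5171 -0.0838  0.1581] [ 0.517  -0.0839  0.1572]
[[-0.8, 0.6], [-0.0, -0.2], [-0.9, 0.3], [0.6, -0.5], [-0.0, -0.8], [-0.9, 0.4], [-0.0, 0.4], [-0.7, 0.8], [0.8, -0.1], [1.9, -0.9], [0.2, 0.7]]
```

```bash
cat >> h.py <<'E'
FX=(.51705,-.08385,.158)
def c2w(x,y):
    c,s=np.cos(FX[2]),np.sin(FX[2]); return [FX[0]+c*x-s*y,FX[1]+s*x+c*y]
def w2c(v):
    c,s=np.cos(FX[2]),np.sin(FX[2]); return np.array([c*v[0]+s*v[1],-s*v[0]+c*v[1]])
def st(f0=np.zeros(3),n=4):
    F=[];
    for _ in range(n): F.append(np.array(sensors.read_wrist_force())); ctrl.sleep(.03)
    F=np.mean(F,0)-f0; P=np.array(sensors.read_ee_pos())
    return w2c(P[:2]-np.array(FX[:2])),P[2],w2c(F[:2]),F[2]
def show(tag,s): print(tag,"xy mm",(s[0]*1e3).round(2),"z",round(s[1]*1e3,2),"Fxy",s[2].round(1),"Fz",round(s[3],1))
E
cat > t14.py <<'E'
from h import *; from plan import *
q=np.array(sensors.read_joint_positions())
P=c2w(-.017,-.020)
S=sweep(np.r_[P,.10],down(.158),np.array([-.65,.7,1.1,2.0,-.8,.95,1.]),np.arange(-.8,-.4,.04))
sc=[min(clear(s),.06)-.02*np.abs(s-q).max() for s in S]; qc=S[int(np.argmax(sc))]
print(P,qc.round(3),clear(qc,True)[2],pathclear(q,qc,60),[fk(X,q+(qc-q)*s)[0][0].round(3).tolist() for s in np.linspace(0,1,5)])
ctrl.movej(qc.tolist()); ctrl.sleep(.2)
show("hover",st()); print(sensors.read_width(),sensors.read_clock())
s=np.array(kin.solve_ik([*P,.053],down(.158))); print(s.round(3),clear(s,True)[2])
p=capture("wrist"); cv2.imwrite("pics/w8.png",p["pixels"])
E
python3 t14.py
```

```text
[np.float64(0.5034086216274669), np.float64(-0.10627571729281779)] [-0.76   0.72   1.224  2.033 -0.825  1.005  1.047] [0.06  0.114 0.079 0.184 0.076] 0.027396187896293736 [[0.463, -0.299, 0.099], [0.48, -0.252, 0.1], [0.493, -0.203, 0.1], [0.501, -0.155, 0.1], [0.503, -0.106, 0.1]]
hover xy mm [-17.42 -21.24] z 100.1 Fxy [ 0.1 -0.3] Fz -1.2
0.022791605179153088 18.4667
[-0.701  0.768  1.131  2.06  -0.903  0.928  1.098] [0.069 0.095 0.066 0.182 0.029]
```

View pics/w8.png

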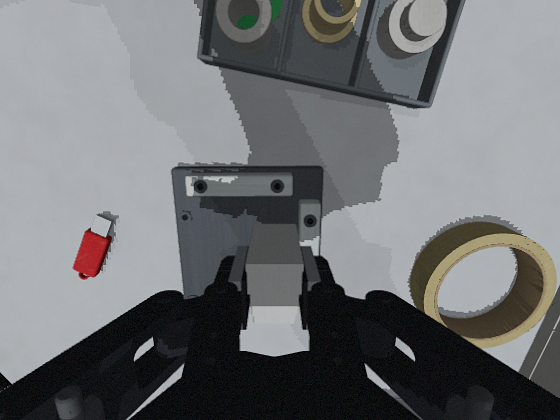

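```bash
cat > t15.py <<'E'
from h import *
P=c2w(-.017,-.020); Q=down(.158)
ctrl.line_to([*P,.060],Q,rate=.1); f0=np.mean([sensors.read_wrist_force() for _ in range(1)],0); ctrl.sleep(.2)
F=[]
for _ in range(6): F.append(np.array(sensors.read_wrist_force())); ctrl.sleep(.03)
f0=np.mean(F,0); np.save("f0.npy",f0); print(f0)
for z in (.056,.0545,.0535,.0528,.0521,.0514):
    ctrl.line_to([*P,z],Q,rate=.03); s=st(f0); show(z,s)
    if s[3]>3: break
print(sensors.read_width(),sensors.read_clock())
E
python3 t15.py
```

```text
[-0.23803691  0.01546484 -1.63455025]
0.056 xy mm [-17.   -20.04] z 55.97 Fxy [0.3 0.3] Fz 0.2
0.0545 xy mm [-16.97 -20.  ] z 54.51 Fxy [0.7 0.1] Fz 0.2
0.0535 xy mm [-17.   -20.02] z 53.5 Fxy [0.1 0.2] Fz -0.3
0.0528 xy mm [-16.9  -20.08] z 53.21 Fxy [-1.1  1.3] Fz 7.2
0.022734346647157823 21.0333
```

```bash
cat > t16.py <<'E'
from h import *
f0=np.load("f0.npy"); Q=down(.158); z=.0530
def go(x,y,r=.02): ctrl.line_to([*c2w(x,y),z],Q,rate=r)
x,y=-.017,-.020
go(x,y); show("z relax",st(f0))
for y in np.arange(-.018,-.0115,.0007):
    go(x,y); s=st(f0,2); show(f"y {y*1e3:.1f}",s)
    if s[2][1]<-5: break
y-=.0004; go(x,y)
for x in np.arange(-.015,-.0085,.0007):
    go(x,y); s=st(f0,2); show(f"x {x*1e3:.1f}",s)
    if s[2][0]<-6: break
np.save("xy.npy",[x,y]); print(x,y,sensors.read_width(),sensors.read_clock())
E
python3 t16.py
```

```text
z relax xy mm [-16.92 -20.07] z 53.21 Fxy [-0.8  1. ] Fz 6.7
y -18.0 xy mm [-16.77 -18.8 ] z 53.24 Fxy [-0.2 -1.4] Fz 4.9
y -17.3 xy mm [-16.73 -17.76] z 53.21 Fxy [ 0.2 -2.8] Fz 5.6
y -16.6 xy mm [-16.75 -16.9 ] z 53.2 Fxy [ 0.8 -3.3] Fz 6.8
y -15.9 xy mm [-16.81 -16.18] z 53.21 Fxy [ 0.7 -3.3] Fz 7.0
y -15.2 xy mm [-16.82 -15.48] z 53.23 Fxy [ 0.2 -3.4] Fz 7.3
y -14.5 xy mm [-16.88 -14.79] z 53.2 Fxy [ 0.2 -3.3] Fz 7.2
y -13.8 xy mm [-16.87 -14.61] z 53.24 Fxy [ 0.1 -5.5] Fz 7.1
x -15.0 xy mm [-16.72 -14.69] z 53.18 Fxy [-3.5 -3.8] Fz 10.8
x -14.3 xy mm [-16.65 -14.71] z 53.19 Fxy [-4.9 -3.7] Fz 12.6
x -13.6 xy mm [-16.58 -14.7 ] z 53.2 Fxy [-5.8 -2.9] Fz 14.0
x -12.9 xy mm [-16.5  -14.73] z 53.21 Fxy [-7.7 -2.8] Fz 16.0
-0.012900000000000002 -0.014200000000000003 0.022483467683309288 25.15
```

```bash
cat > t17.py <<'E'
from h import *
f0=np.load("f0.npy"); Q=down(.158)
def go(x,y,z,r=.02): ctrl.line_to([*c2w(x,y),z],Q,rate=r)
x,y,z=-.0165,-.0148,.0530
# back off, then relieve z
go(x,y,z)
for z in (.0533,.0536,.0539,.0542):
    go(x,y,z); s=st(f0,3); show(f"z {z*1e3:.1f}",s)
    if s[3]<2.5: break
for x in np.arange(-.0155,-.0085,.0008):
    go(x,y,z); s=st(f0,2); show(f"x {x*1e3:.1f} z{z*1e3:.1f}",s)
    if s[3]>4: z+=.0003
    if s[2][0]<-6: break
np.save("xyz.npy",[x,y,z]); print(x,y,z,sensors.read_width(),sensors.read_clock())
E
python3 t17.py
```

```text
z 53.3 xy mm [-16.82 -14.74] z 53.21 Fxy [-1.3 -3.3] Fz 6.6
z 53.6 xy mm [-16.83 -14.7 ] z 53.24 Fxy [ 0.4 -4.2] Fz 1.5
x -15.5 z53.6 xy mm [-16.6  -14.71] z 53.25 Fxy [-3.  -4.8] Fz 2.5
x -14.7 z53.6 xy mm [-15.48 -14.69] z 53.26 Fxy [-2.  -4.5] Fz 1.1
x -13.9 z53.6 xy mm [-14.29 -14.69] z 53.28 Fxy [-2.5 -4. ] Fz 0.3
x -13.1 z53.6 xy mm [-12.99 -14.7 ] z 53.49 Fxy [-1.5 -4.9] Fz -0.8
x -12.3 z53.6 xy mm [-12.35 -14.69] z 53.53 Fxy [-1.4 -4.3] Fz -0.6
x -11.5 z53.6 xy mm [-12.28 -14.72] z 53.52 Fxy [-3.2 -4.4] Fz -0.4
x -10.7 z53.6 xy mm [-12.19 -14.74] z 53.5 Fxy [-3.7 -4.2] Fz 2.1
x -9.9 z53.6 xy mm [-12.14 -14.77] z 53.47 Fxy [-5.8 -3.8] Fz 2.6
x -9.1 z53.6 xy mm [-12.06 -14.76] z 53.41 Fxy [-7.8 -3.1] Fz 4.7
-0.009099999999999997 -0.0148 0.0539 0.022893665294485173 29.0333
```

```bash
cat > t18.py <<'E'
from h import *
f0=np.load("f0.npy"); Q=down(.158)
def go(x,y,z,r=.02): ctrl.line_to([*c2w(x,y),z],Q,rate=r)
x,y,z=np.load("xyz.npy"); z=.0536
for i in range(14):
    s=st(f0,3); show(f"cmd {x*1e3:.1f} {y*1e3:.1f} {z*1e3:.2f}",s)
    fx,fy,fz=-s[2][0],-s[2][1],s[3]
    if fx>17 and fy>16: break
    if fy<17: y+=.0006
    if fx<19: x+=.0007
    if fz>6: z+=.0003
    elif fz<2: z-=.0002
    go(x,y,z)
np.save("xyz.npy",[x,y,z]); print(sensors.read_width(),sensors.read_ft_torque(),sensors.read_clock())
E
python3 t18.py
```

```text
cmd -9.1 -14.8 53.60 xy mm [-12.09 -14.77] z 53.4 Fxy [-7.6 -3.5] Fz 4.6
cmd -8.4 -14.2 53.60 xy mm [-12.05 -14.7 ] z 53.41 Fxy [-8.5 -4.6] Fz 5.3
cmd -7.7 -13.6 53.60 xy mm [-11.97 -14.68] z 53.42 Fxy [-9.6 -5.6] Fz 5.5
cmd -7.0 -13.0 53.60 xy mm [-11.92 -14.63] z 53.43 Fxy [-11.1  -6.2] Fz 5.4
cmd -6.3 -12.4 53.60 xy mm [-11.92 -14.58] z 53.42 Fxy [-12.   -7.1] Fz 6.6
cmd -5.6 -11.8 53.90 xy mm [-11.85 -14.51] z 53.43 Fxy [-12.2  -8.5] Fz 4.0
cmd -4.9 -11.2 53.90 xy mm [-11.81 -14.49] z 53.46 Fxy [-13.7  -8.7] Fz 4.9
cmd -4.2 -10.6 53.90 xy mm [-11.77 -14.44] z 53.46 Fxy [-15.5 -10.2] Fz 5.0
cmd -3.5 -10.0 53.90 xy mm [-11.7 -14.4] z 53.47 Fxy [-16.3 -11.1] Fz 5.3
cmd -2.8 -9.4 53.90 xy mm [-11.65 -14.32] z 53.47 Fxy [-16.9 -12.3] Fz 5.8
cmd -2.1 -8.8 53.90 xy mm [-11.61 -14.28] z 53.47 Fxy [-18.1 -13.1] Fz 6.1
cmd -1.4 -8.2 54.20 xy mm [-11.52 -14.2 ] z 53.5 Fxy [-18.6 -14.2] Fz 3.4
cmd -0.7 -7.6 54.20 xy mm [-11.5  -14.18] z 53.5 Fxy [-20.  -15.7] Fz 4.2
cmd -0.7 -7.0 54.20 xy mm [-11.54 -14.12] z 53.52 Fxy [-19.7 -16.4] Fz 3.6
0.022790746059561977 [-4.36559652  3.9182512   0.21982559] 33.6833
```

```bash
cat > t19.py <<'E'
from h import *
import pickle
R=Rot.from_quat(sensors.read_tcp_rot()).as_matrix(); zz=R[:,2]
print("tool z in fixture frame (mrad)",(w2c(zz[:2])*1e3).round(1),"yaw err",round((np.arctan2(R[1,1],R[0,1])-.158)*1e3,1))
q=sensors.read_joint_positions(); print(np.round(q,3))
p=capture("wrist"); cv2.imwrite("pics/w9.png",p["pixels"]); 
p=capture("scene"); cv2.imwrite("pics/s9.png",cv2.resize(p["pixels"][170:270,210:330],(720,600),interpolation=cv2.INTER_CUBIC)); pickle.dump(p,open("s9.pkl","wb"))
print(sensors.read_clock())
E
python3 t19.py
```

```text
tool z in fixture frame (mrad) [-16.1  -9.7] yaw err -5.7
[-0.72   0.784  1.138  2.044 -0.89   0.943  1.061]
33.7833
```

View pics/w9.png

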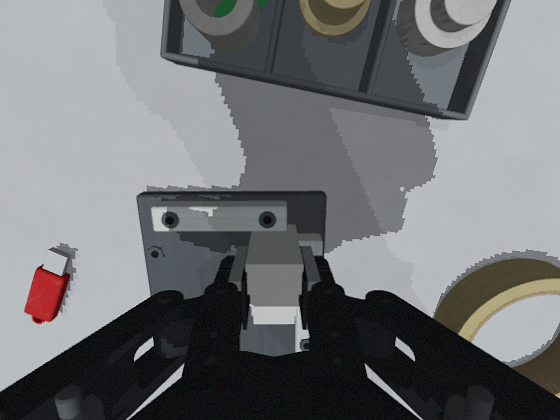

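View pics/s9.png

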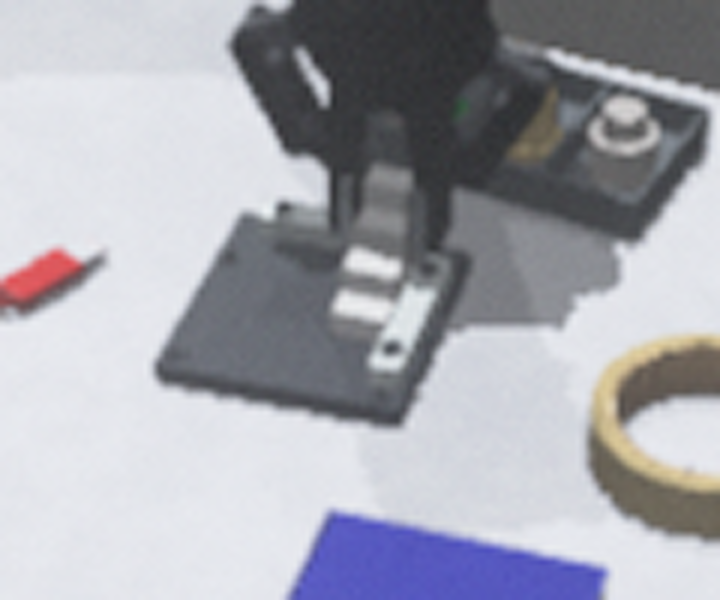

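```bash
cat > t20.py <<'E'
from h import *
f0=np.load("f0.npy"); x,y,z=np.load("xyz.npy")
w=np.zeros(2) # commanded extra tool-z tilt in fixture frame
c,s_=np.cos(.158),np.sin(.158)
def quat(w):
    wf=np.array([w[1],-w[0]]); ww=np.array([c*wf[0]-s_*wf[1],s_*wf[0]+c*wf[1],0])
    return (Rot.from_rotvec(ww)*Rot.from_quat(down(.158))).as_quat().tolist()
def tilt():
    R=Rot.from_quat(sensors.read_tcp_rot()).as_matrix(); return w2c(R[:2,2]), np.arctan2(R[1,1],R[0,1])
for i in range(7):
    t,yw=tilt(); w=w-.6*t
    s=st(f0,3); fz=s[3]
    if i: 
        if fz>7: z+=.0003
        elif fz<3: z-=.0002
    ctrl.line_to([*c2w(x,y),z],quat(w),rate=.02); ctrl.sleep(.1)
    s=st(f0,3); t,yw=tilt(); show(f"w {np.round(w*1e3,1)} z {z*1e3:.2f} tilt {np.round(t*1e3,1)} yaw {yw:.4f}",s)
    if np.abs(t).max()<.002: break
np.save("xyzw.npy",[x,y,z,*w]); print(sensors.read_width(),sensors.read_clock())
E
python3 t20.py
```

```text
w [9.7 5.8] z 54.20 tilt [-6.9 -4.2] yaw 0.1524 xy mm [-11.81 -14.31] z 53.44 Fxy [-20.  -16.4] Fz 3.7
w [13.8  8.3] z 54.20 tilt [-2.9 -1.9] yaw 0.1524 xy mm [-11.92 -14.41] z 53.4 Fxy [-20.3 -16.5] Fz 3.9
w [15.5  9.5] z 54.20 tilt [-1.3 -0.8] yaw 0.1524 xy mm [-11.98 -14.42] z 53.37 Fxy [-20.4 -16.9] Fz 3.7
0.02251706368078048 35.4333
```

```bash
cat > t21.py <<'E'
from h import *
f0=np.load("f0.npy"); x,y,z,wx,wy=np.load("xyzw.npy"); w=np.array([wx,wy])
exec(open("t20.py").read().split("def quat")[0].split("w=np.zeros(2)")[1].split("\n",1)[1])
exec("def quat"+open("t20.py").read().split("def quat")[1].split("for i in")[0])
x0,y0=-.0123,-.0146   # zero-force contact
def cmd(fr,z):
    ctrl.line_to([*c2w(x0+(x-x0)*fr,y0+(y-y0)*fr),z],quat(w*fr),rate=.02); ctrl.sleep(.1)
    s=st(f0,3); t,yw=tilt(); show(f"fr {fr} zc {z*1e3:.2f} tilt {np.round(t*1e3,1)} yaw {yw:.4f}",s); return s
cmd(.5,z); cmd(.2,.0538); cmd(.2,.0530); cmd(.2,.0526)
cmd(.5,.0532); cmd(.8,.0536); s=cmd(1.0,.0538)
print(sensors.read_width(),sensors.read_clock()); np.save("xyzw.npy",[x,y,.0538,*w])
E
python3 t21.py
```

```text
fr 0.5 zc 54.20 tilt [-0.7 -1. ] yaw 0.1550 xy mm [-12.15 -14.52] z 53.38 Fxy [ -9.7 -10.9] Fz -2.2
fr 0.2 zc 53.80 tilt [-0.3 -0.6] yaw 0.1567 xy mm [-12.25 -14.6 ] z 53.37 Fxy [-4.7 -7.3] Fz -1.9
fr 0.2 zc 53.00 tilt [-0.2  0.2] yaw 0.1567 xy mm [-12.29 -14.65] z 53.23 Fxy [-6.6 -6.3] Fz 4.4
fr 0.2 zc 52.60 tilt [0.1 0.7] yaw 0.1566 xy mm [-12.23 -14.66] z 53.24 Fxy [-7.4 -5.7] Fz 7.1
fr 0.5 zc 53.20 tilt [-0.6  0. ] yaw 0.1552 xy mm [-12.2  -14.59] z 53.23 Fxy [-12.2  -9.6] Fz 5.6
fr 0.8 zc 53.60 tilt [-0.9 -0.3] yaw 0.1536 xy mm [-12.1 -14.5] z 53.28 Fxy [-17.8 -14. ] Fz 6.2
fr 1.0 zc 53.80 tilt [-1.2 -0.4] yaw 0.1527 xy mm [-12.03 -14.42] z 53.27 Fxy [-21.7 -16.3] Fz 6.9
0.02279691759108633 39.2
```

```bash
cat > t22.py <<'E'
from h import *
f0=np.load("f0.npy")
src=open("t20.py").read()
c,s_=np.cos(.158),np.sin(.158)
exec("def quat"+src.split("def quat")[1].split("for i in")[0])
x0,y0=-.0123,-.0146
def cmd(fx,fy,z):
    ctrl.line_to([*c2w(x0+fx*.00058,y0+fy*.00046),z],quat(np.array([fx*.00078,fy*.00058])),rate=.02); ctrl.sleep(.1)
    s=st(f0,3); t,yw=tilt(); show(f"fx {fx} fy {fy} zc {z*1e3:.2f} tilt {np.round(t*1e3,1)} yaw {yw:.4f}",s); return s
cmd(10,14,.0534); cmd(5,14,.0533); cmd(4,18,.0533); cmd(6,20,.0534)
cmd(11,20,.0536); cmd(15,20,.0537); cmd(18,20,.0539)
print(sensors.read_width(),sensors.read_ft_torque(),sensors.read_clock())
E
python3 t22.py
```

```text
fx 10 fy 14 zc 53.40 tilt [ 0.3 -2.3] yaw 0.1541 xy mm [-12.22 -14.4 ] z 53.32 Fxy [-10.3 -15.1] Fz -1.0
fx 5 fy 14 zc 53.30 tilt [ 1.3 -3.8] yaw 0.1546 xy mm [-12.35 -14.36] z 53.42 Fxy [ -5.2 -15.2] Fz -4.8
fx 4 fy 18 zc 53.30 tilt [ 2.1 -5.5] yaw 0.1543 xy mm [-12.37 -14.19] z 53.59 Fxy [ -4.  -18.9] Fz -9.4
fx 6 fy 20 zc 53.40 tilt [ 2.  -5.7] yaw 0.1537 xy mm [-12.34 -14.14] z 53.56 Fxy [ -6.1 -20.5] Fz -9.0
fx 11 fy 20 zc 53.60 tilt [ 1.  -4.3] yaw 0.1532 xy mm [-12.25 -14.2 ] z 53.51 Fxy [-11.7 -19.8] Fz -4.0
fx 15 fy 20 zc 53.70 tilt [ 0.3 -3.1] yaw 0.1527 xy mm [-12.17 -14.24] z 53.45 Fxy [-15.1 -19.4] Fz -0.4
fx 18 fy 20 zc 53.90 tilt [-0.4 -2.3] yaw 0.1524 xy mm [-12.14 -14.29] z 53.43 Fxy [-18.7 -19.1] Fz 1.3
0.022474104037834532 [-5.18952748  3.63231213  0.27126789] 42.65
```

```bash
cat > t23.py <<'E'
from h import *
f0=np.load("f0.npy")
src=open("t20.py").read()
c,s_=np.cos(.158),np.sin(.158)
exec("def quat"+src.split("def quat")[1].split("for i in")[0])
x0,y0=-.0123,-.0146
def cmd(fx,fy,z,n=3):
    w=np.array([fx*.00082,fy*.00064])
    P=[*c2w(x0+fx*.00058,y0+fy*.00046),z]
    ctrl.line_to(P,quat(w),rate=.02); ctrl.sleep(.08)
    s=st(f0,n); t,yw=tilt(); show(f"fx {fx} fy {fy} zc {z*1e3:.2f} tilt {np.round(t*1e3,1)} yaw {yw:.4f}",s); return s
cmd(8,8,.0534); z=.0526; s=cmd(3,4,z)
for fx,fy in ((4,7),(6,10),(8,13),(11,16),(14,18),(17,19),(17.5,19)):
    z+=np.clip((s[3]-7)*.00006,-.0005,.0004)+.00003*(3 if fx>6 else 0)-.00002
    s=cmd(fx,fy,z)
np.save("last.npy",[fx,fy,z]); print(sensors.read_width(),sensors.read_clock())
E
python3 t23.py
```

```text
fx 8 fy 8 zc 53.40 tilt [ 0.2 -0.2] yaw 0.1553 xy mm [-12.21 -14.59] z 53.36 Fxy [ -9.2 -10. ] Fz 2.2
fx 3 fy 4 zc 52.60 tilt [0.5 0.3] yaw 0.1565 xy mm [-12.28 -14.66] z 53.24 Fxy [-5.9 -5.9] Fz 5.4
fx 4 fy 7 zc 52.49 tilt [ 0.8 -0.3] yaw 0.1559 xy mm [-12.29 -14.63] z 53.27 Fxy [-6.6 -9. ] Fz 5.1
fx 6 fy 10 zc 52.35 tilt [ 0.9 -0.5] yaw 0.1551 xy mm [-12.31 -14.59] z 53.23 Fxy [ -8.9 -11.1] Fz 6.3
fx 8 fy 13 zc 52.38 tilt [ 1.1 -0.8] yaw 0.1545 xy mm [-12.27 -14.5 ] z 53.26 Fxy [-11.3 -13.8] Fz 6.2
fx 11 fy 16 zc 52.41 tilt [ 1.2 -0.8] yaw 0.1535 xy mm [-12.26 -14.49] z 53.24 Fxy [-14.2 -15.2] Fz 7.4
fx 14 fy 18 zc 52.50 tilt [ 1.  -0.5] yaw 0.1529 xy mm [-12.2  -14.45] z 53.24 Fxy [-16.8 -17.1] Fz 9.2
fx 17 fy 19 zc 52.70 tilt [0.8 0. ] yaw 0.1523 xy mm [-12.16 -14.44] z 53.25 Fxy [-19.7 -16.8] Fz 10.0
fx 17.5 fy 19 zc 52.95 tilt [ 0.6 -0.1] yaw 0.1523 xy mm [-12.13 -14.42] z 53.25 Fxy [-19.4 -17. ] Fz 9.0
0.022641485528858345 46.9333
```

```bash
sed '/^cmd(8,8/,$d' t23.py > t24.py
cat >> t24.py <<'E'
import pickle
cmd(16.5,20.5,.0529); cmd(16.5,21.5,.0529)
ctrl.sleep(.5); show("hold",st(f0,5)); print(sensors.read_width(),tilt())
p=capture("wrist"); cv2.imwrite("pics/w10.png",p["pixels"])
p=capture("scene"); cv2.imwrite("pics/s10.png",cv2.resize(p["pixels"][130:270,190:358],(720,600),interpolation=cv2.INTER_CUBIC))
p=capture("top"); cv2.imwrite("pics/t10.png",cv2.resize(p["pixels"][120:300,140:440],(800,480),interpolation=cv2.INTER_CUBIC))
print(sensors.read_clock())
E
python3 t24.py
```

```text
fx 16.5 fy 20.5 zc 52.90 tilt [ 1.  -0.9] yaw 0.1522 xy mm [-12.18 -14.39] z 53.27 Fxy [-19.3 -19. ] Fz 6.7
fx 16.5 fy 21.5 zc 52.90 tilt [ 1.1 -1.2] yaw 0.1520 xy mm [-12.17 -14.36] z 53.29 Fxy [-18.1 -19.3] Fz 5.8
hold xy mm [-12.15 -14.38] z 53.29 Fxy [-18.1 -20.2] Fz 5.7
0.022280976636946705 (array([ 0.00118811, -0.0012488 ]), np.float64(0.15195286800390218))
48.6167
```

View pics/w10.png

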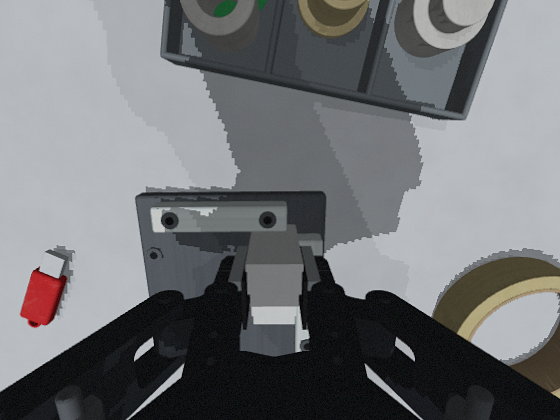

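View pics/s10.png

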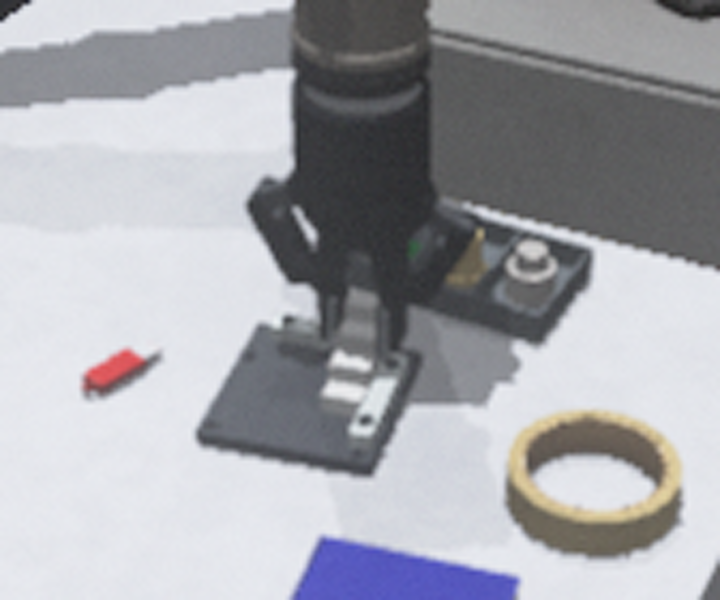

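View pics/t10.png

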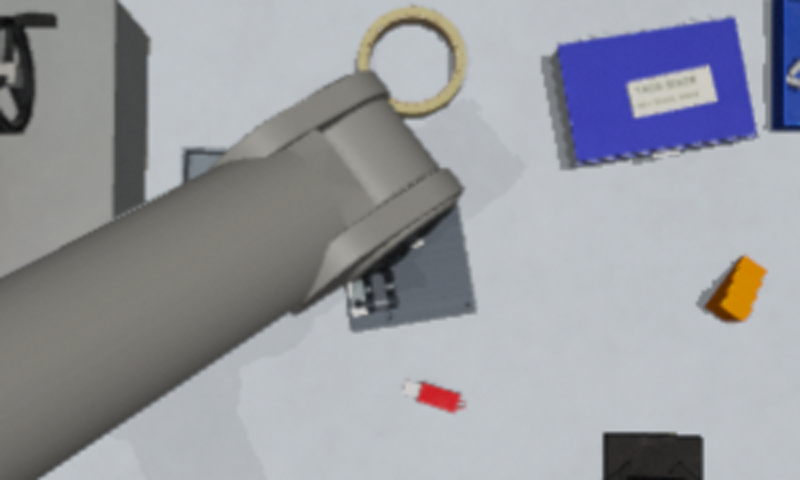

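```bash
sed '/^cmd(8,8/,$d' t23.py > t25.py
cat >> t25.py <<'E'
q0=quat
for dy in (.003,.006):
    quat=lambda w: (Rot.from_rotvec([0,0,dy])*Rot.from_quat(q0(w))).as_quat().tolist()
    cmd(16.5,20.5,.0528)
ctrl.sleep(.3); show("hold",st(f0,5)); print(sensors.read_width(),tilt(),sensors.read_ft_torque(),np.abs(sensors.read_dq()).max(),sensors.read_clock())
E
python3 t25.py
```

```text
fx 16.5 fy 20.5 zc 52.80 tilt [ 1.2 -0.7] yaw 0.1546 xy mm [-12.13 -14.42] z 53.27 Fxy [-18.8 -19. ] Fz 7.6
fx 16.5 fy 20.5 zc 52.80 tilt [ 1.2 -0.5] yaw 0.1571 xy mm [-12.16 -14.41] z 53.25 Fxy [-18.4 -18.6] Fz 7.2
hold xy mm [-12.15 -14.42] z 53.25 Fxy [-18.9 -18.4] Fz 7.4
0.022738180185995053 (array([ 0.00119402, -0.00054373]), np.float64(0.15705352313399407)) [-4.88324238  3.71948657  0.03986812] 0.001949905323992196 49.95
```

Run:
```python
from h import *
print(sensors.read_wrist_force(),sensors.read_width(),sensors.read_clock()); ctrl.sign_off()
```

```text
[-15.22432265 -21.28771179   6.01221058] 0.022738180185995053 49.95
the job is handed in; nothing more can be done
```

I moved the steel bushing into the green-disc cell, then brought the aluminium step gauge to the fixture and handed in at about 50 s of the 72 s. I was still holding the gauge pressed into the corner.

- **Bushing:** it was set down upright and released in the free cell. Wrist and scene pictures afterwards showed it standing there, with the neighbouring parts untouched.
- **Gauge:** I took the grey one at (452, 170) in the first wrist picture and left the orange look-alike at (540, 170) alone. At hand-in it pushed with about 19 N on the back stop and 18 N on the end stop, and pressed down with about 7 N. The tool leaned about 1 mrad and sat at the same height as when the gauge first touched the plate. Its yaw was 0.157, against 0.158 measured for the fixture.
- **Corrected along the way:** the first hard press tipped the gauge about 16 mrad and raised the tool about 0.3 mm. A later push towards the end stop lifted it slightly again. I relaxed the push, reseated the gauge and pressed again with a counter-tilt, which brought the height back. A small yaw drift of about 5 mrad was corrected the same way.
- **Not confirmed directly:** each stop's share of the push comes from the wrist force and where the gauge stopped moving, so friction could be carrying part of it. The arm hid most of the tray and the fixture in the last top picture. I did not take a new picture after the final yaw correction.

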